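Load the centring stack onto a wheel-balancer mandrel

ROBOT

A 7-joint arm with a two-finger parallel gripper is mounted at the origin on the work surface. World frame = base frame: x ahead of the robot, y to its left, z up, the work surface at z = 0. Lengths are in m, angles in rad, forces in N, time in s.
With the tool pointing down it reaches from about 0.425 to 1.025 m from the base axis. Payload 9.4 kg.
Tool frame: the origin (TCP) lies at the very end of the fingers, on their centre line; the grasp point (between the pads) lies 19 mm behind it; x points along the fingers, y is the direction in which the jaws open and shut, and the axes are right-handed (so a half turn about x gives the same grasp; the last joint's range is limited). The gripper opens to 85 mm and grips with 20 to 120 N. Pads are 22 mm wide; open, the fingers measure 114 mm over their backs; the gripper's body (76 mm by 85 mm) begins 54 mm behind the grasp point. The pads swing forward as they close: fully open they stand 13 mm farther back than shut.
Start: joints at [-1.21, 0.599, -0.003, 1.599, 0.002, 0.943, -0.08], TCP at [0.307, 0.657, 0.231] pointing down, gripper open.
Joint ranges: [-2.57, 2.57], [-0.35, 1.97], [-1.29, 1.29], [0.11, 2.56], [-1.05, 4.19], [0.11, 1.86], [-2.63, 2.63]. Speed limits (rad/s): [2.22, 2.22, 3.01, 3.01, 3.14, 3.14, 3.14].

INTERFACE

Orientations are given as [roll, pitch, yaw] about the fixed x, y, z axes, in that order (R = Rz(yaw) Ry(pitch) Rx(roll)).
In Python, from rig import telemetry, vision, ctrl gives the robot as it stands.
- The arm moves only by the tool jog_arm, never from a script. Its argument "rows" is a list that holds one entry, the list of rows, each a list of 7 numbers: the shift along the tool's x, y, z in m, then the turn, a rotation vector about the tool's x, y, z in degrees, then the closure in counts, from 0 (fully open) to 255 (shut). In form: [[[x, y, z, ax, ay, az, jaw], ...]]. A call has exactly 8 rows; each row shifts and turns the commanded pose from where the row before left it, along the tool's axes as they then stand; what a row does not reach is not made up. A row lasts 1/10 s, in which the tool goes at most 50 mm and 8.59 degrees, less where a joint would pass 70% of its speed; a pose out of reach is approached as far as the arm can. A call is refused whole if a number of a shift passes 0.05 or a number of a turn 8.59, either way. A call with a gripper value outside its range is refused whole. The fingers move at their own pace and stop on an object; "force" is the grip in N (left out, the last holds). Time passes only in rows, so rows that do not move let the fingers close, or fill a call up. It gives the time, the measured TCP pose, the force and the opening at its end, in the units of the state.
- telemetry.get_state(): the state, without advancing time (a new reading comes with each control period).
- vision.capture(name): name is "scene" or "top" or "wrist"; returns a dict with "pixels" (400x640x3 uint8, red, green, blue), "fovy" (degrees; the focal length in pixels is half the picture's height over the tangent of half this angle, whatever the lens; pixels are square), "cx", "cy" (the principal point, pixels), "k1" (the pictures are not rectified: a ray, as slopes to the right and down, at radius r is drawn at 1 + k1 r^2 times it, then the intrinsics apply), "extrinsics" (4x4, takes a point from camera to world coordinates). Camera axes: x right, y down, z forward; pixel columns grow to the right and rows downward; lengths in m; the calibration is good to about 2 mm. A picture is of the moment at which its call begins. There is no depth.
- ctrl.job_done(): hands the job in, once; it reports no verdict.
The state is a dict: "time_s": time; "joints": joint angles; "qd": joint speeds; "joint_torque": joint torques, N m; "position": TCP position; "orientation": TCP orientation; "wrist_force": force on the tool from outside, world axes, zero at the start; "torque": the same for the moment, N m; "width": opening from 0.0 (shut) to 1.0 (fully open).
Only numpy, scipy, OpenCV 4.12 (cv2) and the standard library are available. Lean on these libraries where they do the work, as an engineer would, in place of code of your own. Each camera call takes 0.05 s, during which the arm holds its last target.

TASK

Build up the centring stack on the upright stub shaft of the mandrel stand: thread on the plain spacer first, then the flat washer, then the flanged bushing with its flange down, each pushed gently past the two spring plungers until it sits fully home on what is below. Feel for the shaft rather than forcing it, leave all three parts lying flat and released, and do not disturb the other things on the bench.

Things in the scene. Friction and masses are not known exactly. Their poses are not given: they have to be found in the camera images.
- stand: Mandrel stand bolted to the bench: square grey base plate 116 x 116 x 10 mm, on it a clamped dark cross-slide plate (66 x 66 mm, top at 15 mm) that carries a steel seat collar and the upright stub shaft. Origin: centre of the plate's underside, z up, x and y along its sides. The shaft is rigid; do not load the stand with more than about 25 N in any direction, by tool or by part.
- seat (a point): Point on the base's centre line at seat height. The seat is the top of the collar (40 mm across), 25 mm above the underside. NOT the shaft's axis: the cross-slide is clamped anywhere, so shaft and collar stand up to 12 mm off the base centre along base x and up to 12 mm along base y. That offset changes each time and is in no reported pose: find it by touching the shaft's sides, or by eye.
- tip (a point): Point on the base's centre line (not the shaft's axis) at the height of the shaft's flat end, 81.5 mm above the underside. The shaft is 24 mm in diameter from the seat up to 80 mm, its flat end broken by a 1.5 mm edge. Bores have 1.5 mm of play each side of the shaft.
- plungers (a point): Point on the base's centre line at the height of the two round-nosed spring plungers, 72.5 mm above the underside. They stick out 3 mm from the shaft on its base +x and -x sides (bumps from 66 to 79 mm; round part of 8 mm radius). A bore pushes them in with about 6 to 10 N and they spring out above it; a part merely dropped stays lying on them.
- spacer: Plain steel spacer sleeve: tube 44 mm outside diameter, 18 mm tall, 27 mm through bore, 0.11 kg. Lies flat on the bench. Origin: centre of its underside, z up along the bore. Home: underside on the seat, 25 mm above the stand's underside.
- washer: Flat thick steel washer: 54 mm outside diameter, 8 mm thick, 27 mm bore, 0.09 kg. Lies flat on the bench. Origin: centre of its underside, z up. Home: on top of the spacer, underside 43 mm above the stand's underside.
- bushing: Flanged steel bushing, standing flange down: flange 50 mm diameter and 6 mm thick, above it a barrel 38 mm in diameter and 10 mm tall (16 mm in all), 27 mm through bore, 0.10 kg. Origin: centre of the flange's underside, z up. Home: flange on the washer, underside 51 mm above the stand's underside, its top just under the plungers.
- grease_jar: Bystander: white round jar with black cap, 60 mm diameter, 70 mm tall, standing. Origin: centre of its underside.
- socket: Bystander: stepped steel impact socket, closed end up, 34 mm diameter, 50 mm tall, standing on the bench. Origin: centre of its underside.
- weight_tin: Bystander: open grey tin of wheel weights, 110 x 150 x 45 mm. Origin: centre of its underside.
Things that resemble listed ones, but are neither listed nor needed, are in the scene too. What is shaped like the washer but turquoise or yellow is not meant.

How it is judged:
By the outcome, as a careful person would: the job done as asked, in the order asked, and still so for the second after the job is handed in, with the robot touching nothing.
It also fails if it takes over 72 s, if anything falls off the work surface, if the arm or the gripper's body presses on something with over 40 N, if the wrist force passes 120 N, or if a joint passes its speed limit or range.

## Working session

There is one attempt and no reset: what is moved stays moved. The work goes in short steps, Python scripts to look and compute and a tool call to move; the robot and the scene stay as the last step left them, time stands still between calls to the robot, and variables do not carry over. Pictures are saved under pics/ and viewed, and the job is handed in when it is done.

Besides the shell and the picture viewer there is one more tool, called after "Call:" by a JSON object that holds its "op" and its "data". jog_arm: Moves the arm, as the interface text tells. Its arguments: {"type":"object","properties":{"rows":{"type":"array"},"force":{"type":"number"}},"required":["rows"]}

```bash
ls; mkdir -p pics; cat > h.py <<'E'
import numpy as np, cv2
from rig import telemetry, vision, ctrl
def cap(n,f=None):
    d=vision.capture(n)
    if f: cv2.imwrite('pics/'+f+'.png',d['pixels'][:,:,::-1])
    return d
def ray(d,u,v):
    H=400; f=H/2/np.tan(np.radians(d['fovy'])/2)
    p=np.array([(u-d['cx'])/f,(v-d['cy'])/f]); q=p.copy()
    for _ in range(30): q=p/(1+d['k1']*(q@q))
    E=np.array(d['extrinsics']); return E[:3,3],E[:3,:3]@np.array([q[0],q[1],1])
def onz(d,u,v,z):
    o,r=ray(d,u,v); return o+r*(z-o[2])/r[2]
def proj(d,P):
    H=400; f=H/2/np.tan(np.radians(d['fovy'])/2)
    E=np.array(d['extrinsics']); c=E[:3,:3].T@(np.array(P)-E[:3,3]); s=c[:2]/c[2]; s=s*(1+d['k1']*(s@s))
    return s*f+np.array([d['cx'],d['cy']])
E
python3 - <<'E'
from h import *
s=telemetry.get_state()
for k,v in s.items(): print(k,np.round(v,4))
for n in ['scene','top','wrist']:
    d=cap(n,n+'0'); print(n,d['fovy'],d['cx'],d['cy'],d['k1']); print(np.round(d['extrinsics'],3))
E
```

```text
pics
time_s 0.0
joints [-1.2097  0.6002 -0.0026  1.6001  0.0018  0.9429 -0.0798]
qd [-0.0008  0.0005 -0.0002  0.0008  0.0015  0.0004 -0.0001]
joint_torque [-1.20000e-03 -7.76420e+01  1.56550e+00 -2.58016e+01  1.25000e-02
  8.90000e-03  0.00000e+00]
position [0.3072 0.6562 0.2304]
orientation [-1.4798  1.5692 -1.9175]
wrist_force [0.0351 0.084  0.5264]
torque [-0.0105 -0.0029  0.0324]
width 0.999
scene 42.45452500030063 324.64712339998977 201.0442808598317 -0.07772474533042512
[[-0.83   0.308 -0.466  1.152]
 [ 0.558  0.44  -0.704  0.896]
 [-0.012 -0.844 -0.537  0.764]
 [ 0.     0.     0.     1.   ]]
top 49.68024206439193 319.8491955403245 201.0371727540942 0.008026345353653284
[[ 5.00e-03 -9.98e-01  7.00e-02  4.89e-01]
 [-1.00e+00 -5.00e-03 -1.00e-03 -2.80e-02]
 [ 1.00e-03 -7.00e-02 -9.98e-01  1.15e+00]
 [ 0.00e+00  0.00e+00  0.00e+00  1.00e+00]]
wrist 61.23822392648403 320.0056916483496 205.14480608254786 -0.052937944039304546
[[ 0.423  0.86   0.285  0.234]
 [ 0.906 -0.402 -0.134  0.69 ]
 [-0.001  0.315 -0.949  0.373]
 [ 0.     0.     0.     1.   ]]
```

View pics/scene0.png

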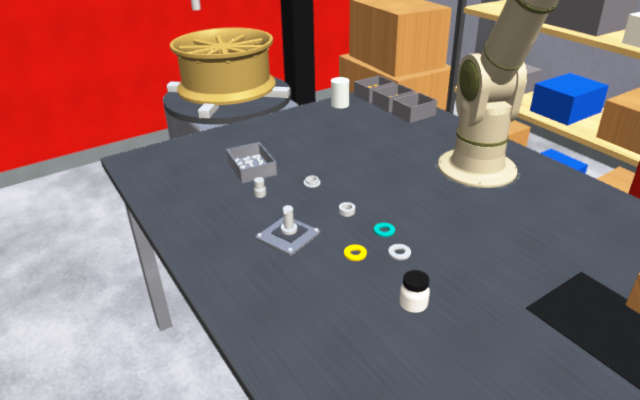

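View pics/top0.png

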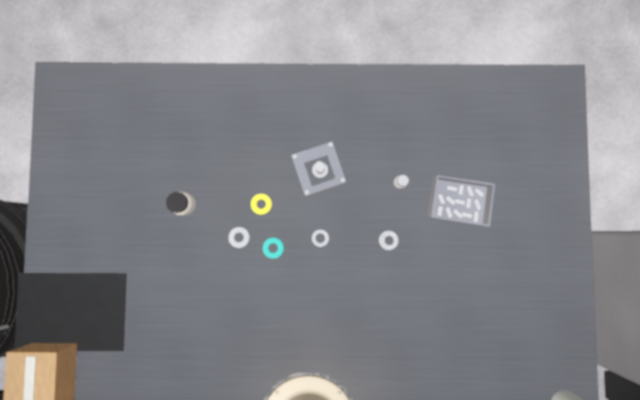

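View pics/wrist0.png

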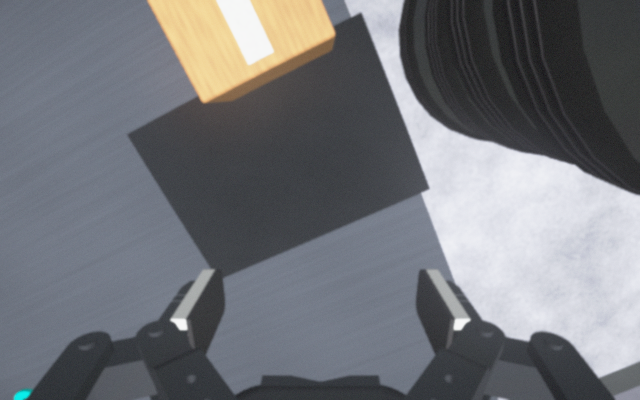

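The top view shows the grey washer at (238,237), spacer at (320,238), bushing at (388,240) and stand at (319,168). The yellow ring (261,204) and the turquoise ring (273,248) are decoys. Next I measure them.

```bash
python3 - <<'E'
from h import *
d=cap('top'); im=d['pixels'][:,:,::-1].copy()
g=im.max(axis=2)
def blob(u,v,R,th,z):
    x0,y0=u-R,v-R
    c=cv2.resize(g[y0:v+R,x0:u+R],None,fx=8,fy=8,interpolation=cv2.INTER_CUBIC)
    m=(c>th).astype(np.uint8)
    cs,_=cv2.findContours(m,cv2.RETR_EXTERNAL,cv2.CHAIN_APPROX_NONE)
    k=max(cs,key=cv2.contourArea)
    (a,b),(w,h),an=cv2.fitEllipse(k)
    U,V=(a+.5)/8-.5+x0,(b+.5)/8-.5+y0
    P=onz(d,U,V,z); o,_=ray(d,U,V)
    f=200/np.tan(np.radians(d['fovy'])/2)
    print((round(U,2),round(V,2)),np.round(P,4),'dia mm',np.round(np.array([w,h])/8/f*(o[2]-z)*1000,1))
for th in (140,150,160):
    blob(238,237,16,th,.006); blob(320,238,14,th,.016); blob(388,240,14,th,.01)
tiles=[cv2.resize(im[v-R:v+R,u-R:u+R],(390,390),interpolation=cv2.INTER_CUBIC) for u,v,R in [(319,168,32),(388,240,16)]]
cv2.imwrite('pics/t1.png',np.hstack(tiles))
s=cap('scene')['pixels'][:,:,::-1]
cv2.imwrite('pics/s1.png',cv2.resize(s[160:270,220:420],(800,440),interpolation=cv2.INTER_CUBIC))
E
```

```text
(238.43, 237.01) [0.474  0.1852 0.006 ] dia mm [60.8 61.8]
(319.85, 237.75) [ 0.4732 -0.0295  0.016 ] dia mm [51.3 51.6]
(388.2, 239.89) [ 0.4684 -0.2092  0.01  ] dia mm [56.7 57.2]
(238.41, 237.0) [0.4741 0.1852 0.006 ] dia mm [58.9 59.8]
(319.85, 237.73) [ 0.4733 -0.0295  0.016 ] dia mm [49.2 49.4]
(388.21, 239.88) [ 0.4684 -0.2092  0.01  ] dia mm [54.7 55.2]
(238.41, 237.0) [0.4741 0.1853 0.006 ] dia mm [57.3 58.3]
(319.85, 237.74) [ 0.4732 -0.0295  0.016 ] dia mm [47.7 47.8]
(388.2, 239.89) [ 0.4684 -0.2092  0.01  ] dia mm [53.1 53.6]
```

View pics/t1.png

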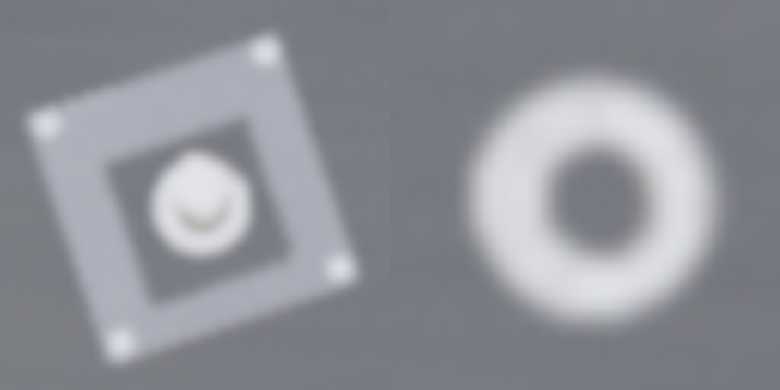

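View pics/s1.png

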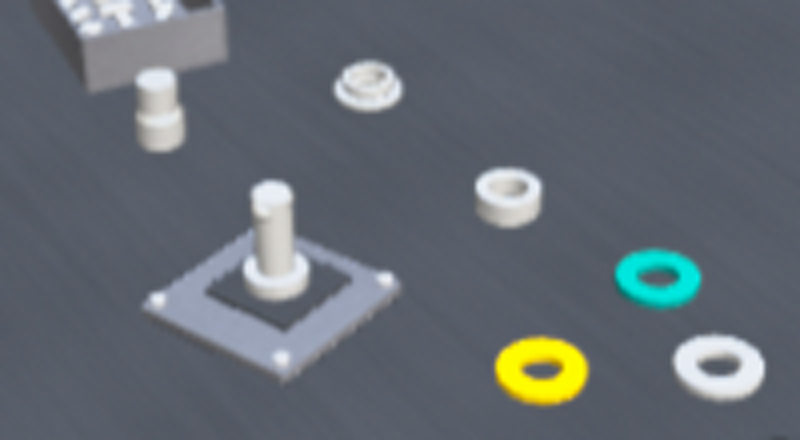

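```bash
cat >> h.py <<'E'
from scipy.spatial.transform import Rotation as Ro
def tool():
    s=telemetry.get_state(); return np.array(s['position']),Ro.from_euler('xyz',s['orientation']).as_matrix(),s
def goto(P,R=None):
    p,R0,s=tool(); R=R0 if R is None else R
    print('tool shift mm',np.round(R.T@(np.array(P)-p)*1000,1))
def st():
    p,R,s=tool(); print('t',round(s['time_s'],2),'pos',np.round(p*1000,1),'F',np.round(s['wrist_force'],1),'w',round(s['width'],3))
E
python3 - <<'E'
from h import *
p,R,s=tool(); print(np.round(R,3)); goto([.4733,-.0295,.2]); 
d=cap('top')
print('collar',onz(d,320,169.5,.025),'tip',onz(d,320,165.1,.0815))
for u,v in [(27,118),(275,33),(357,280),(110,365)]:
    print(onz(d,287+u/6.09-.5,136+v/6.09-.5,.010))
E
```

```text
[[-0.     0.424  0.906]
 [-0.001  0.906 -0.424]
 [-1.    -0.001  0.   ]]
tool shift mm [  31.3 -550.9  441.1]
collar [ 0.65179704 -0.02906063  0.025     ] tip [ 0.65469724 -0.02895275  0.0815    ]
[0.69283634 0.04856453 0.01      ]
[ 0.73103574 -0.05984202  0.01      ]
[ 0.62226673 -0.09589107  0.01      ]
[0.58457494 0.01146438 0.01      ]
```

Call:
{"op": "jog_arm", "data": {"rows": [[[0, 0, 0.04, 8.1, 0, 0, 0], [0, 0, 0.04, 8.1, 0, 0, 0], [0, 0, 0.04, 8.1, 0, 0, 0], [0, 0, 0.04, 8.1, 0, 0, 0], [0, 0, 0.04, 8.1, 0, 0, 0], [0, 0, 0.04, 8.1, 0, 0, 0], [0, 0, 0.04, 8.1, 0, 0, 0], [0, 0, 0.04, 8.1, 0, 0, 0]]], "force": 40}}

```text
time_s: 1.1
position: [0.4892, 0.4112, 0.2313]
orientation: [1.812, 1.57, 0.237]
wrist_force: [-0.2, -0.2, 0.6]
width: 0.997
```

```bash
python3 - <<'E'
from h import *
st(); p,R,s=tool(); print(np.round(R,3)); goto([.4733,-.0295,.18]); goto([.653,-.029,.24])
E
```

```text
t 1.1 pos [489.2 411.2 231.3] F [-0.2 -0.2  0.6] w 0.997
[[ 0.001  1.    -0.004]
 [ 0.    -0.004 -1.   ]
 [-1.     0.001 -0.   ]]
tool shift mm [ 51.2 -13.9 440.8]
tool shift mm [ -8.7 165.8 439.5]
```

Call:
{"op": "jog_arm", "data": {"rows": [[[0, 0, 0.05, 0, 0, 0, 0], [0, -0.002, 0.05, 0, 0, 0, 0], [0, -0.002, 0.05, 0, 0, 0, 0], [0, -0.002, 0.05, 0, 0, 0, 0], [0, -0.002, 0.05, 0, 0, 0, 0], [0, -0.002, 0.05, 0, 0, 0, 0], [0.02, -0.002, 0.05, 0, 0, 0, 0], [0.03, -0.002, 0.05, 0, 0, 0, 0]]]}}

```text
time_s: 1.9
position: [0.476, 0.022, 0.1878]
orientation: [1.762, 1.567, 0.193]
wrist_force: [0.7, 0.1, -0.7]
width: 0.998
```

```bash
python3 - <<'E'
from h import *
st(); d=cap('wrist','w1'); goto([.4733,-.0295,.1])
np.save('d.npy',d,allow_pickle=True)
E
```

```text
t 1.9 pos [476.   22.  187.8] F [ 0.7  0.1 -0.7] w 0.998
tool shift mm [84.6  0.4 43.5]
```

View pics/w1.png

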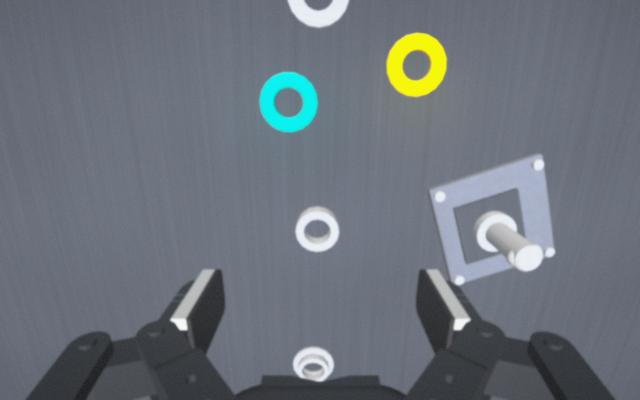

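The wrist view shows the spacer at (317,229), the collar at (495,231), the shaft tip at (526,258) and the bushing at (313,363). Next I measure these precisely.

```bash
python3 - <<'E'
from h import *
d=np.load('d.npy',allow_pickle=True).item(); im=d['pixels'][:,:,::-1]
g=im.max(axis=2)
def ell(u,v,R,th,z):
    c=cv2.resize(g[v-R:v+R,u-R:u+R],None,fx=6,fy=6,interpolation=cv2.INTER_CUBIC)
    m=(c>th).astype(np.uint8); cs,_=cv2.findContours(m,cv2.RETR_CCOMP,cv2.CHAIN_APPROX_NONE)
    for k in cs:
        if len(k)<60 or cv2.contourArea(k)<1500: continue
        (a,b),ax,_=cv2.fitEllipse(k); U,V=(a+.5)/6-.5+u-R,(b+.5)/6-.5+v-R
        pts=np.array([onz(d,(q[0]+.5)/6-.5+u-R,(q[1]+.5)/6-.5+v-R,z) for q in k[:,0,:][::5]])
        print(th,(round(U,1),round(V,1)),np.round(ax,1)/6,np.round(onz(d,U,V,z),4),'ext',np.round(np.ptp(pts,axis=0),4)[:2])
for th in(170,190): ell(317,229,30,th,.018); print()
cv2.imwrite('pics/z1.png',np.hstack([cv2.resize(im[145:290,425:565],(560,580),interpolation=cv2.INTER_CUBIC)]))
E
```

```text
170 (316.8, 229.5) [43.8        45.46666667] [ 0.4733 -0.027   0.018 ] ext [0.0445 0.0493]
170 (316.5, 229.0) [17.96666667 25.83333333] [ 0.473  -0.0265  0.018 ] ext [0.0253 0.0192]

190 (316.7, 229.9) [42.85 43.85] [ 0.4733 -0.0274  0.018 ] ext [0.0438 0.0477]
190 (316.5, 229.7) [20.2        26.93333333] [ 0.4731 -0.0272  0.018 ] ext [0.0262 0.0224]
```

View pics/z1.png

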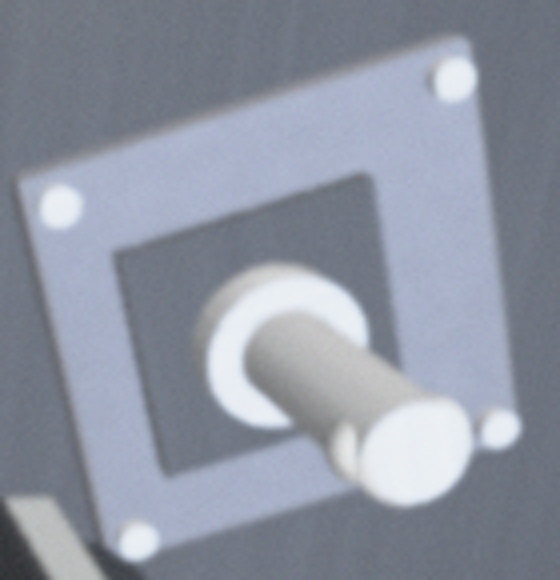

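```bash
python3 - <<'E'
from h import *
d=np.load('d.npy',allow_pickle=True).item()
print(onz(d,528.5,257.5,.081), onz(d,496.4,232,.025))
st(); goto([.4733,-.029,.03])
E
```

```text
[ 0.65161512 -0.02680762  0.081     ] [ 0.65200219 -0.02705285  0.025     ]
t 1.95 pos [473.3  14.3 184.4] F [-2.9 -6.3 -2.9] w 1.002
tool shift mm [154.6   0.5  42.8]
```

Call:
{"op": "jog_arm", "data": {"rows": [[[0.02, 0, 0.02, 0, 0, 0, 0], [0.02, 0, 0.02, 0, 0, 0, 0], [0.03, 0, 0.002, 0, 0, 0, 0], [0.03, 0, 0, 0, 0, 0, 0], [0.03, 0, 0, 0, 0, 0, 0], [0.02, 0, 0, 0, 0, 0, 0], [0, 0, 0, 0, 0, 0, 0], [0, 0, 0, 0, 0, 0, 0]]]}}

```text
time_s: 2.75
position: [0.4755, -0.0182, 0.0372]
orientation: [-1.642, 1.57, 3.072]
wrist_force: [-0.4, -0.8, 0.1]
width: 1.0
```

```bash
python3 - <<'E'
from h import *
st(); d=cap('wrist','w2'); goto([.4733,-.029,.005])
E
```

```text
t 2.75 pos [475.5 -18.2  37.2] F [-0.4 -0.8  0.1] w 1.0
tool shift mm [32.7 -2.6 10.8]
```

View pics/w2.png

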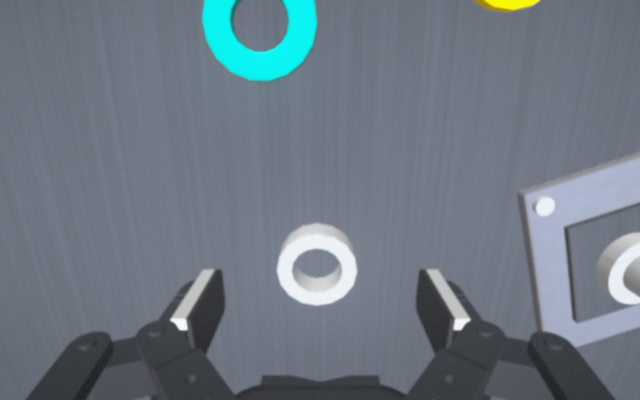

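```bash
python3 - <<'E'
from h import *
d=cap('wrist'); im=d['pixels']; 
for uv in [(317,270),(277,269),(357,269),(317,305)]: print(np.round(onz(d,*uv,.018),4))
for P in [(0,0,0),]:
    p,R,s=tool(); print(proj(d,p), proj(d,p-[0,0,-.019]))
st()
E
```

```text
[ 0.4739 -0.029   0.018 ]
[ 0.4523 -0.0284  0.018 ]
[ 0.4956 -0.0283  0.018 ]
[ 0.4739 -0.0512  0.018 ]
[321.1244258  270.65162081] [321.30782917 293.01776279]
t 2.85 pos [476.  -18.1  38. ] F [ 0.7  0.3 -0.3] w 1.003
```

Call:
{"op": "jog_arm", "data": {"rows": [[[0.005, -0.002, 0.006, 0, 0, 0, 0], [0.007, 0, 0.005, 0, 0, 0, 0], [0.008, 0, 0, 0, 0, 0, 0], [0.008, 0, 0, 0, 0, 0, 0], [0, 0, 0, 0, 0, 0, 0], [0, 0, 0, 0, 0, 0, 255], [0, 0, 0, 0, 0, 0, 255], [0, 0, 0, 0, 0, 0, 255]]]}}

```text
time_s: 3.65
position: [0.4736, -0.0291, 0.0092]
orientation: [1.551, 1.57, -0.018]
wrist_force: [0.6, 0.2, 1.4]
width: 0.511
```

```bash
python3 - <<'E'
from h import *
st(); d=cap('wrist','w3'); 
E
```

```text
t 3.65 pos [473.6 -29.1   9.2] F [0.6 0.2 1.4] w 0.511
```

View pics/w3.png

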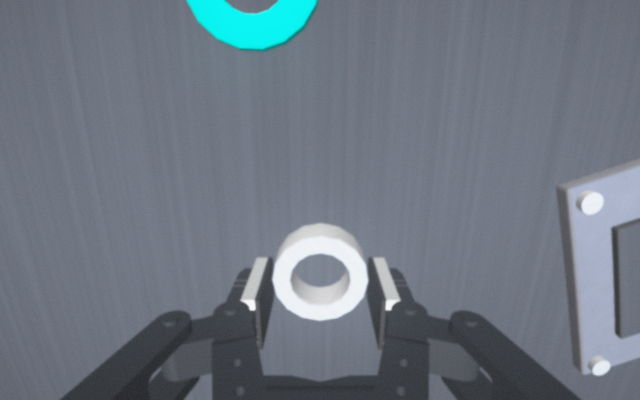

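Call:
{"op": "jog_arm", "data": {"rows": [[[0, 0, 0, 0, 0, 0, 85], [0, 0, 0, 0, 0, 0, 85], [0.003, 0, 0, 0, 0, 0, 85], [0.003, 0, 0, 0, 0, 0, 85], [0, 0, 0, 0, 0, 0, 85], [0, 0, 0, 0, 0, 0, 255], [0, 0, 0, 0, 0, 0, 255], [0, 0, 0, 0, 0, 0, 255]]], "force": 60}}

```text
time_s: 4.5
position: [0.4734, -0.0292, 0.0034]
orientation: [1.673, 1.57, 0.105]
wrist_force: [-1.2, 0.5, 6.2]
width: 0.488
```

```bash
python3 - <<'E'
from h import *
st(); d=cap('wrist','w4');d=cap('scene'); cv2.imwrite('pics/s4.png',cv2.resize(d['pixels'][160:270,250:450,::-1],(800,440),interpolation=cv2.INTER_CUBIC))
E
```

```text
t 4.5 pos [473.4 -29.2   3.4] F [-1.2  0.5  6.2] w 0.488
```

View pics/w4.png

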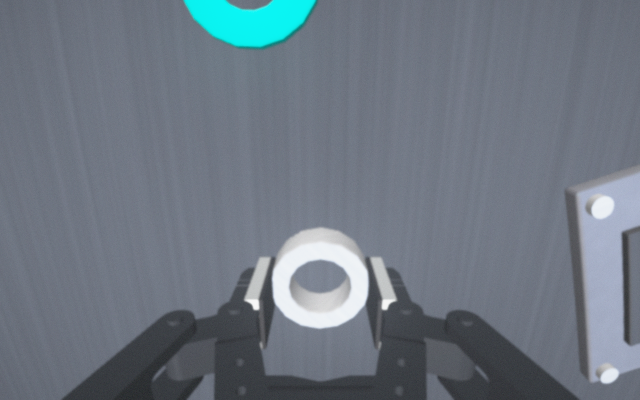

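View pics/s4.png

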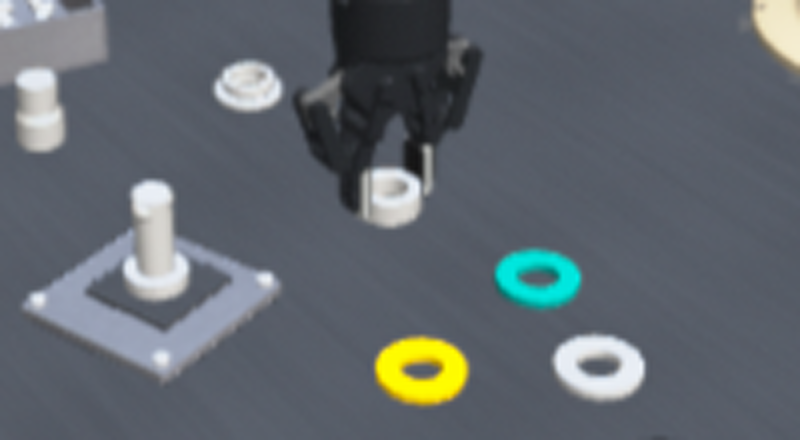

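Call:
{"op": "jog_arm", "data": {"rows": [[[-0.01, 0, 0, 0, 0, 0, 255], [-0.025, 0, 0, 0, 0, 0, 255], [-0.035, 0, 0, 0, 0, 0, 255], [-0.04, 0.005, 0, 0, 0, 0, 255], [-0.01, 0.025, 0, 0, 0, 0, 255], [0, 0.035, 0, 0, 0, 0, 255], [0, 0.02, 0, 0, 0, 0, 255], [0, 0, 0, 0, 0, 0, 255]]]}}

```text
time_s: 5.4
position: [0.5615, -0.0288, 0.1239]
orientation: [1.385, 1.567, -0.183]
wrist_force: [-1.3, -0.1, -1.0]
width: 0.482
```

```bash
python3 - <<'E'
from h import *
st(); d=cap('wrist','w5'); np.save('d.npy',d,allow_pickle=True); p,R,s=tool(); print(np.round(R,3)); goto([.652,-.028,.11])
E
```

```text
t 5.4 pos [561.5 -28.8 123.9] F [-1.3 -0.1 -1. ] w 0.482
[[ 0.001  1.     0.002]
 [-0.     0.002 -1.   ]
 [-1.     0.001  0.   ]]
tool shift mm [13.5 92.8 -0.7]
```

View pics/w5.png

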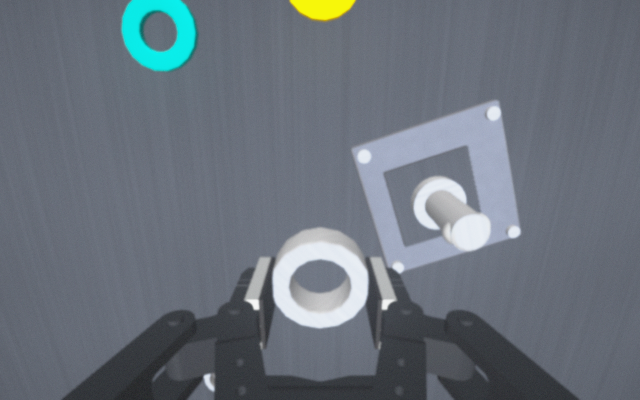

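```bash
python3 - <<'E'
from h import *
d=np.load('d.npy',allow_pickle=True).item(); im=d['pixels'][:,:,::-1]
A=cv2.resize(im[160:270,400:520],(560,513),interpolation=cv2.INTER_CUBIC)
cv2.imwrite('pics/z5.png',A)
print(np.round(onz(d,320,278,.1239+.0146),4), 'outer',np.round(onz(d,273,278,.1385),4),np.round(onz(d,368,278,.1385),4))
E
```

```text
[ 0.5611 -0.0243  0.1385] outer [ 0.5408 -0.0244  0.1385] [ 0.5818 -0.0243  0.1385]
```

View pics/z5.png

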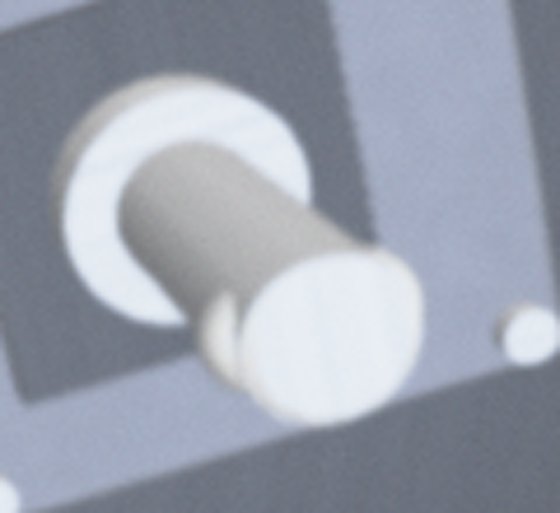

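```bash
python3 - <<'E'
from h import *
d=np.load('d.npy',allow_pickle=True).item()
for f in ['w3','w4','w5']:
    g=cv2.imread(f'pics/{f}.png').max(axis=2)
    for v in (268,276,284):
        r=g[v].astype(int); print(f,v,[ (u,r[u],r[u+1]) for u in range(240,400) if abs(r[u+1]-r[u-1])>35])
    c=g[:,320].astype(int); print(f,'col',[(v,c[v]) for v in range(215,345,4)])
print(np.array(d['extrinsics']).round(4))
E
```

```text
w3 268 [(251, np.int64(126), np.int64(154)), (252, np.int64(154), np.int64(183)), (253, np.int64(183), np.int64(195)), (263, np.int64(184), np.int64(155)), (264, np.int64(155), np.int64(116)), (265, np.int64(116), np.int64(90)), (272, np.int64(97), np.int64(141)), (273, np.int64(141), np.int64(206)), (274, np.int64(206), np.int64(237)), (275, np.int64(237), np.int64(244)), (293, np.int64(208), np.int64(169)), (294, np.int64(169), np.int64(151)), (346, np.int64(181), np.int64(222)), (347, np.int64(222), np.int64(240)), (365, np.int64(234), np.int64(194)), (366, np.int64(194), np.int64(133)), (367, np.int64(133), np.int64(95)), (368, np.int64(95), np.int64(85)), (375, np.int64(116), np.int64(154)), (376, np.int64(154), np.int64(181)), (377, np.int64(181), np.int64(198)), (387, np.int64(183), np.int64(152)), (388, np.int64(152), np.int64(122)), (389, np.int64(122), np.int64(116))]
w3 276 [(248, np.int64(107), np.int64(145)), (249, np.int64(145), np.int64(177)), (250, np.int64(177), np.int64(192)), (261, np.int64(168), np.int64(128)), (262, np.int64(128), np.int64(94)), (263, np.int64(94
[... 8811 characters left out ...]
64(240)), (247, np.int64(242)), (251, np.int64(241)), (255, np.int64(242)), (259, np.int64(188)), (263, np.int64(133)), (267, np.int64(131)), (271, np.int64(135)), (275, np.int64(134)), (279, np.int64(132)), (283, np.int64(132)), (287, np.int64(130)), (291, np.int64(135)), (295, np.int64(198)), (299, np.int64(197)), (303, np.int64(199)), (307, np.int64(201)), (311, np.int64(209)), (315, np.int64(241)), (319, np.int64(242)), (323, np.int64(241)), (327, np.int64(225)), (331, np.int64(128)), (335, np.int64(127)), (339, np.int64(127)), (343, np.int64(128))]
[[ 1.      0.0021  0.0048  0.5603]
 [ 0.0035 -0.9492 -0.3146  0.051 ]
 [ 0.0039  0.3146 -0.9492  0.2663]
 [ 0.      0.      0.      1.    ]]
```

```bash
python3 - <<'E'
from h import *
d=np.load('d.npy',allow_pickle=True).item()
z=.1239+.0146
print('part',onz(d,319.9,285,z).round(4),[onz(d,*q,z).round(4)[:2] for q in [(271.5,285),(368.3,285),(320,241.5),(320,329)]])
print('tip',onz(d,469.8,231.7,.0815).round(4),'collar',onz(d,400+187/4.667-.5,160+200/4.667-.5,.025).round(4)); st()
E
```

```text
part [ 0.561  -0.0278  0.1385] [array([ 0.54  , -0.0278]), array([ 0.5821, -0.0278]), array([ 0.561 , -0.0071]), array([ 0.5612, -0.0509])]
tip [ 0.6511 -0.0267  0.0815] collar [ 0.6519 -0.0265  0.025 ]
t 5.45 pos [559.2 -28.9 123.5] F [-0.   0.1 -0.6] w 0.485
```

Call:
{"op": "jog_arm", "data": {"rows": [[[0, 0.015, -0.002, 0, 0, 0, 255], [0, 0.03, 0, 0, 0, 0, 255], [0, 0.025, 0, 0, 0, 0, 255], [0.01, 0.015, 0, 0, 0, 0, 255], [0.01, 0.007, 0, 0, 0, 0, 255], [0.005, 0, 0, 0, 0, 0, 255], [0, 0, 0, 0, 0, 0, 255], [0, 0, 0, 0, 0, 0, 255]]]}}

```text
time_s: 6.25
position: [0.6492, -0.0271, 0.0977]
orientation: [-1.54, 1.569, -3.109]
wrist_force: [-0.0, 0.8, -0.9]
width: 0.483
```

```bash
python3 - <<'E'
from h import *
st(); d=cap('wrist','w6');st(); np.save('d.npy',d,allow_pickle=True); 
d=cap('scene'); cv2.imwrite('pics/s6.png',cv2.resize(d['pixels'][180:260,240:340,::-1],(750,600),interpolation=cv2.INTER_CUBIC)); p,R,s=tool(); print(np.round(R,3))
E
```

```text
t 6.25 pos [649.2 -27.1  97.7] F [-0.   0.8 -0.9] w 0.483
t 6.3 pos [649.6 -27.   98.1] F [ 0.9 -0.7 -0.5] w 0.481
[[-0.     1.     0.002]
 [ 0.     0.002 -1.   ]
 [-1.    -0.    -0.   ]]
```

View pics/w6.png

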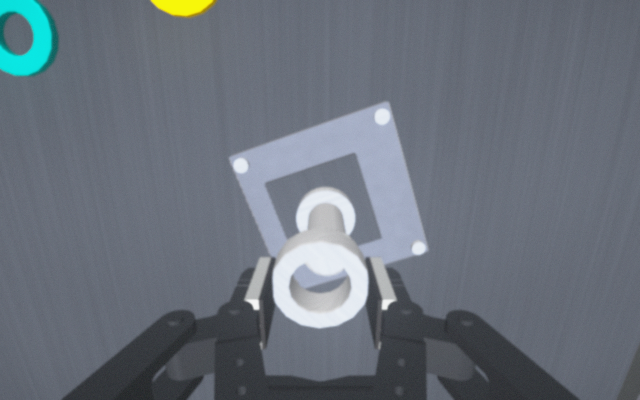

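View pics/s6.png

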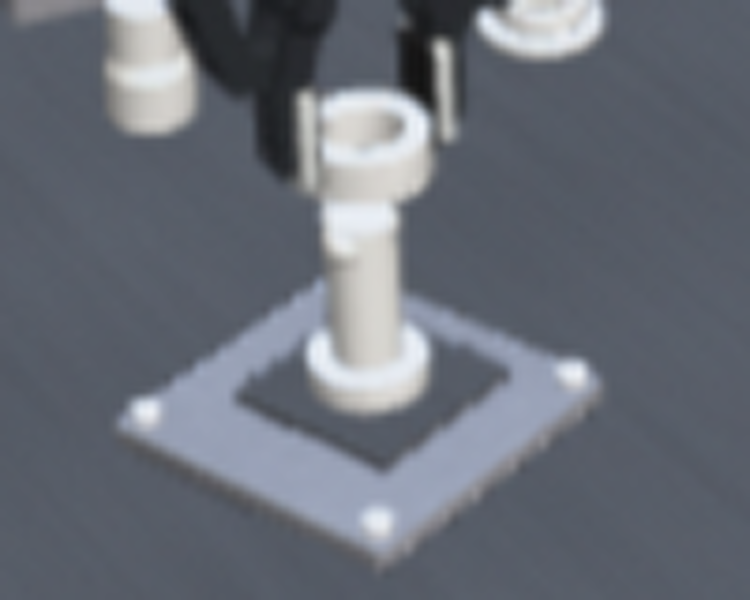

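```bash
python3 - <<'E'
from h import *
d=cap('scene'); g=d['pixels'].max(axis=2).astype(float)
def edges(v,u0,u1,th):
    r=g[v,u0:u1]; k=np.where(r>th)[0]; 
    a,b=k[0],k[-1]; L=u0+a-(r[a]-th)/(r[a]-r[a-1]); Rr=u0+b+(r[b]-th)/(r[b]-r[b+1]); return L,Rr
for v in (199,202,204): 
    try: print(v,edges(v,281,299,160))
    except Exception as e: print(e)
for v in (214,217,220,223,226): print(v,edges(v,278,300,150))
def dpu(P): return proj(d,P)
print(dpu([.6496,-.027,.105]),dpu([.6525,-.027,.06]),dpu([.6525,-.029,.06]),dpu([.6525,-.027,.105]))
w=np.load('d.npy',allow_pickle=True).item(); im=w['pixels'][:,:,::-1]
cv2.imwrite('pics/z6.png',cv2.resize(im[180:340,260:390],(650,800),interpolation=cv2.INTER_CUBIC)[:600])
for y in(-.027,-.029): print('wrist tip',proj(w,[.6525,y,.0815]), 'collar',proj(w,[.6525,y,.025]),'part',proj(w,[.6493,-.027,.0977+.0146]))
E
```

```text
199 (np.float64(280.625), np.float64(296.49295774647885))
202 (np.float64(280.6666666666667), np.float64(296.46))
204 (np.float64(280.75324675324674), np.float64(295.8333333333333))
214 (np.float64(284.0), np.float64(292.61290322580646))
217 (np.float64(281.8695652173913), np.float64(292.6774193548387))
220 (np.float64(278.2439024390244), np.float64(296.1764705882353))Traceback (most recent call last):
  File "<stdin>", line 9, in <module>
  File "<stdin>", line 5, in edges
IndexError: index 22 is out of bounds for axis 0 with size 22
```

```bash
python3 - <<'E'
from h import *
d=cap('scene')
for P in ([.6496,-.027,.105],[.6525,-.027,.05],[.6525,-.029,.05],[.6545,-.027,.05]): print(proj(d,P).round(2))
w=np.load('d.npy',allow_pickle=True).item(); im=w['pixels'][:,:,::-1]
cv2.imwrite('pics/z6.png',cv2.resize(im[180:340,260:390],(487,600),interpolation=cv2.INTER_CUBIC))
for y in(-.027,-.029): print('wrist tip',proj(w,[.6525,y,.0815]).round(1), 'collar',proj(w,[.6525,y,.025]).round(1),'part',proj(w,[.6493,-.027,.0977+.0146]).round(1))
E
```

```text
[287.05 199.02]
[287.17 218.31]
[286.76 217.93]
[286.47 218.57]
wrist tip [327.  254.8] collar [325.5 217.1] part [321.  286.9]
wrist tip [327.  258.3] collar [325.5 219.8] part [321.  286.9]
```

View pics/z6.png

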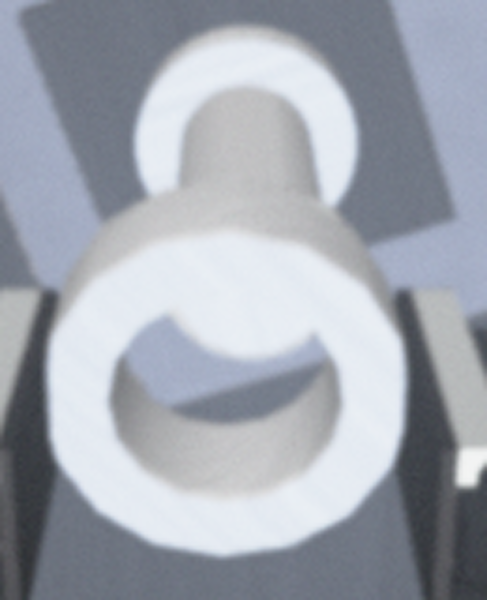

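```bash
python3 - <<'E'
from h import *
w=np.load('d.npy',allow_pickle=True).item()
for y in(-.025,-.027,-.029): print(y,'tip low',proj(w,[.653,y-.0105,.0815]).round(1),proj(w,[.653,y-.012,.08]).round(1), 'collar top edge',proj(w,[.653,y+.02,.025]).round(1))
z=.0977+.0146
for y in (-.027,-.0255): print('part edges',[proj(w,[.6493,y+q,z]).round(1)[1] for q in(-.022,-.0135,.0135,.022)])
E
```

```text
-0.025 tip low [327.8 269.3] [327.7 270.4] collar top edge [326.5 185.7]
-0.027 tip low [327.8 272.6] [327.7 273.7] collar top edge [326.5 188.7]
-0.029 tip low [327.7 276. ] [327.7 277. ] collar top edge [326.4 191.6]
part edges [np.float64(328.6), np.float64(313.0), np.float64(259.0), np.float64(240.6)]
part edges [np.float64(325.9), np.float64(310.2), np.float64(255.8), np.float64(237.2)]
```

Call:
{"op": "jog_arm", "data": {"rows": [[[0, 0.0035, 0.001, 0, 0, 0, 255], [0.002, 0, 0, 0, 0, 0, 255], [0.003, 0, 0, 0, 0, 0, 255], [0.003, 0, 0, 0, 0, 0, 255], [0.003, 0, 0, 0, 0, 0, 255], [0.001, 0, 0, 0, 0, 0, 255], [0.001, 0, 0, 0, 0, 0, 255], [0.001, 0, 0, 0, 0, 0, 255]]]}}

```text
time_s: 7.25
position: [0.654, -0.0279, 0.084]
orientation: [0.884, 1.571, -0.685]
wrist_force: [0.6, -0.1, -1.0]
width: 0.481
```

```bash
python3 - <<'E'
from h import *
st()
E
```

```text
t 7.25 pos [654.  -27.9  84. ] F [ 0.6 -0.1 -1. ] w 0.481
```

Call:
{"op": "jog_arm", "data": {"rows": [[[0.0005, 0, 0, 0, 0, 0, 255], [0.0005, 0, 0, 0, 0, 0, 255], [0.0005, 0, 0, 0, 0, 0, 255], [0.0005, 0, 0, 0, 0, 0, 255], [0.0005, 0, 0, 0, 0, 0, 255], [0.0005, 0, 0, 0, 0, 0, 255], [0.0005, 0, 0, 0, 0, 0, 255], [0.0005, 0, 0, 0, 0, 0, 255]]]}}

```text
time_s: 8.05
position: [0.6537, -0.0279, 0.0801]
orientation: [-1.654, 1.57, 3.06]
wrist_force: [-2.4, -0.4, 2.5]
width: 0.484
```

```bash
python3 - <<'E'
from h import *
st()
E
```

```text
t 8.05 pos [653.7 -27.9  80.1] F [-2.4 -0.4  2.5] w 0.484
```

Call:
{"op": "jog_arm", "data": {"rows": [[[0.0005, -0.0005, 0, 0, 0, 0, 255], [0.0005, 0, 0, 0, 0, 0, 255], [0.0005, 0, 0, 0, 0, 0, 255], [0.0005, 0, 0, 0, 0, 0, 255], [0.0005, 0, 0, 0, 0, 0, 255], [0.001, 0, 0, 0, 0, 0, 255], [0.001, 0, 0, 0, 0, 0, 255], [0.001, 0, 0, 0, 0, 0, 255]]]}}

```text
time_s: 8.85
position: [0.6535, -0.0278, 0.0743]
orientation: [-0.534, 1.571, -2.103]
wrist_force: [-1.8, -0.3, 1.6]
width: 0.484
```

```bash
python3 - <<'E'
from h import *
st()
E
```

```text
t 8.85 pos [653.5 -27.8  74.3] F [-1.8 -0.3  1.6] w 0.484
```

Call:
{"op": "jog_arm", "data": {"rows": [[[0.002, -0.0005, 0, 0, 0, 0, 255], [0.003, 0, 0, 0, 0, 0, 255], [0.004, 0, 0, 0, 0, 0, 255], [0.005, 0, 0, 0, 0, 0, 255], [0.006, 0, 0, 0, 0, 0, 255], [0.006, 0, 0, 0, 0, 0, 255], [0.005, 0, 0, 0, 0, 0, 255], [0.003, 0, 0, 0, 0, 0, 255]]]}}

```text
time_s: 9.65
position: [0.6529, -0.0278, 0.0397]
orientation: [-1.491, 1.57, -3.06]
wrist_force: [0.2, -0.3, -0.4]
width: 0.486
```

```bash
python3 - <<'E'
from h import *
st()
E
```

```text
t 9.65 pos [652.9 -27.8  39.7] F [ 0.2 -0.3 -0.4] w 0.486
```

Call:
{"op": "jog_arm", "data": {"rows": [[[0.002, 0, 0, 0, 0, 0, 255], [0.002, 0, 0, 0, 0, 0, 255], [0.002, 0, 0, 0, 0, 0, 255], [0.001, 0, 0, 0, 0, 0, 255], [0.001, 0, 0, 0, 0, 0, 255], [0.0005, 0, 0, 0, 0, 0, 255], [0.0005, 0, 0, 0, 0, 0, 255], [0.0005, 0, 0, 0, 0, 0, 255]]]}}

```text
time_s: 10.45
position: [0.653, -0.0278, 0.0311]
orientation: [1.462, 1.571, -0.107]
wrist_force: [0.2, 0.0, -1.5]
width: 0.481
```

```bash
python3 - <<'E'
from h import *
st()
E
```

```text
t 10.45 pos [653.  -27.8  31.1] F [ 0.2  0.  -1.5] w 0.481
```

Call:
{"op": "jog_arm", "data": {"rows": [[[0.0005, 0, 0, 0, 0, 0, 255], [0.0005, 0, 0, 0, 0, 0, 255], [0.0005, 0, 0, 0, 0, 0, 255], [0.0005, 0, 0, 0, 0, 0, 255], [0.0003, 0, 0, 0, 0, 0, 255], [0.0003, 0, 0, 0, 0, 0, 255], [0, 0, 0, 0, 0, 0, 255], [0, 0, 0, 0, 0, 0, 255]]]}}

```text
time_s: 11.25
position: [0.653, -0.0278, 0.0285]
orientation: [1.497, 1.571, -0.072]
wrist_force: [-0.9, 1.1, 0.4]
width: 0.488
```

```bash
python3 - <<'E'
from h import *
st()
E
```

```text
t 11.25 pos [653.  -27.8  28.5] F [-0.9  1.1  0.4] w 0.488
```

Call:
{"op": "jog_arm", "data": {"rows": [[[0.0003, 0, 0, 0, 0, 0, 255], [0.0003, 0, 0, 0, 0, 0, 255], [0.0002, 0, 0, 0, 0, 0, 255], [0, 0, 0, 0, 0, 0, 255], [0, 0, 0, 0, 0, 0, 60], [0, 0, 0, 0, 0, 0, 60], [0, 0, 0, 0, 0, 0, 60], [-0.003, 0, 0, 0, 0, 0, 60]]]}}

```text
time_s: 12.05
position: [0.6528, -0.0278, 0.0302]
orientation: [-1.537, 1.57, -3.106]
wrist_force: [-0.4, -0.6, 0.2]
width: 0.765
```

```bash
python3 - <<'E'
from h import *
st(); cap('wrist','w7'); d=cap('scene'); cv2.imwrite('pics/s7.png',cv2.resize(d['pixels'][180:260,240:340,::-1],(500,400),interpolation=cv2.INTER_CUBIC))
E
```

```text
t 12.05 pos [652.8 -27.8  30.2] F [-0.4 -0.6  0.2] w 0.765
```

View pics/w7.png

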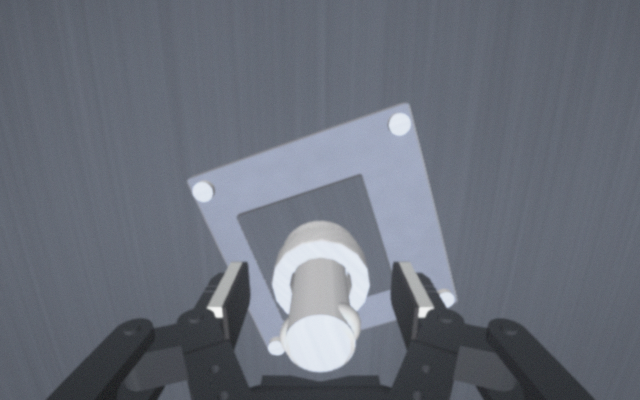

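View pics/s7.png

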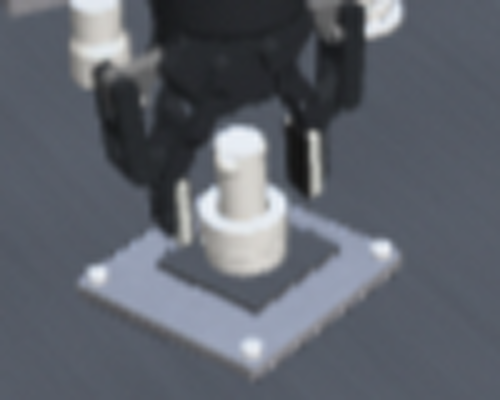

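Call:
{"op": "jog_arm", "data": {"rows": [[[-0.015, 0, 0, 0, 0, 0, 30], [-0.03, 0, 0, 0, 0, 0, 30], [-0.03, 0, 0, 0, 0, 0, 0], [-0.025, -0.01, -0.012, 0, 0, 0, 0], [0, -0.03, -0.036, 0, 0, 0, 0], [0, -0.04, -0.048, 0, 0, 0, 0], [0, -0.04, -0.048, 0, 0, 0, 0], [0, -0.03, -0.036, 0, 0, 0, 0]]]}}

```text
time_s: 12.95
position: [0.5173, 0.1342, 0.1317]
orientation: [2.431, 1.57, 0.862]
wrist_force: [0.5, 0.7, 0.0]
width: 0.995
```

Call:
{"op": "jog_arm", "data": {"rows": [[[0.01, -0.02, -0.02, 0, 0, 0, 0], [0.02, -0.009, -0.013, 0, 0, 0, 0], [0.03, 0, 0, 0, 0, 0, 0], [0.02, 0, 0, 0, 0, 0, 0], [0, 0, 0, 0, 0, 0, 0], [0, 0, 0, 0, 0, 0, 0], [0, 0, 0, 0, 0, 0, 0], [0, 0, 0, 0, 0, 0, 0]]]}}

```text
time_s: 13.75
position: [0.4902, 0.1658, 0.0518]
orientation: [1.964, 1.569, 0.395]
wrist_force: [0.6, 0.0, -0.2]
width: 1.002
```

```bash
python3 - <<'E'
from h import *
st(); d=cap('wrist','w8'); np.save('d.npy',d,allow_pickle=True); goto([.474,.185,.05])
E
```

```text
t 13.75 pos [490.2 165.8  51.8] F [ 0.6  0.  -0.2] w 1.002
tool shift mm [  1.6 -16.1 -19.2]
```

View pics/w8.png

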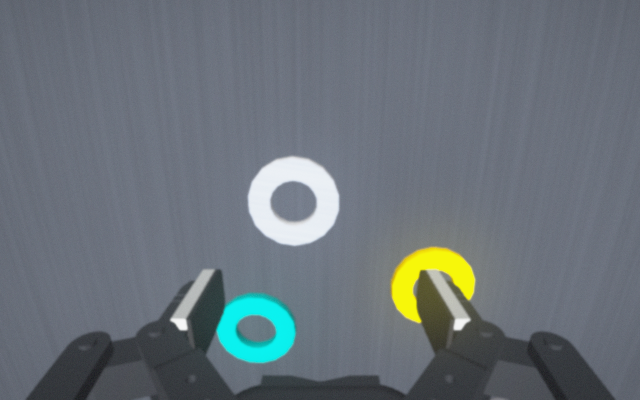

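```bash
python3 - <<'E'
from h import *
d=np.load('d.npy',allow_pickle=True).item(); im=d['pixels'].astype(int)
m=((im.min(axis=2)>175)).astype(np.uint8); m[:150]=0;m[255:]=0
cs,_=cv2.findContours(m,cv2.RETR_CCOMP,cv2.CHAIN_APPROX_NONE)
for k in cs:
    if cv2.contourArea(k)>300:
        (a,b),ax,_=cv2.fitEllipse(k); pts=np.array([onz(d,*q,.008) for q in k[:,0,:]]); print((round(a,1),round(b,1)),onz(d,a,b,.008).round(4),np.ptp(pts,axis=0).round(4))
print('yellow',onz(d,433,285,.004).round(3),'turq',onz(d,256,327,.004).round(3))
E
```

```text
(293.2, 200.7) [0.4745 0.1867 0.008 ] [0.0524 0.0541 0.    ]
(293.1, 201.4) [0.4744 0.1862 0.008 ] [0.0278 0.0255 0.    ]
yellow [0.564 0.128 0.004] turq [0.447 0.095 0.004]
```

Call:
{"op": "jog_arm", "data": {"rows": [[[0, -0.006, -0.008, 0, 0, 0, 0], [0.008, -0.0055, -0.007, 0, 0, 0, 0], [0.01, -0.004, -0.005, 0, 0, 0, 0], [0.01, 0, 0, 0, 0, 0, 0], [0.01, 0, 0, 0, 0, 0, 0], [0.006, 0, 0, 0, 0, 0, 0], [0.003, 0, 0, 0, 0, 0, 0], [0, 0, 0, 0, 0, 0, 0]]]}}

```text
time_s: 14.6
position: [0.474, 0.1851, 0.0031]
orientation: [-0.994, 1.57, -2.564]
wrist_force: [0.3, -0.2, 0.0]
width: 1.004
```

```bash
python3 - <<'E'
from h import *
st()
d=cap('wrist','w9'); np.save('d.npy',d,allow_pickle=True); st()
E
```

```text
t 14.6 pos [474.  185.1   3.1] F [ 0.3 -0.2  0. ] w 1.004
t 14.65 pos [474.1 185.3   3.4] F [ 0.2  0.2 -0.7] w 0.998
```

View pics/w9.png

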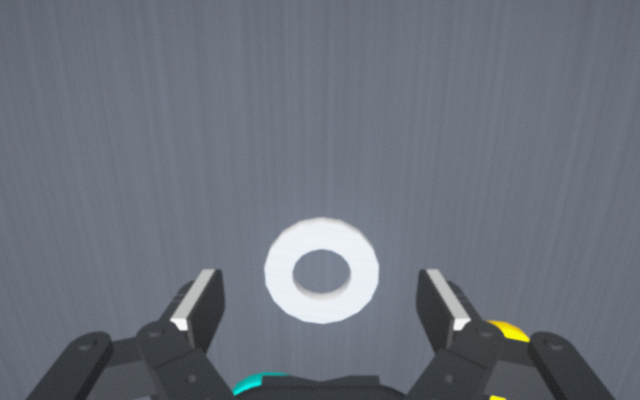

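```bash
python3 - <<'E'
from h import *
d=np.load('d.npy',allow_pickle=True).item()
for y in (.185,.187): print([proj(d,[.474,y+q,.008]).round(1)[1] for q in(-.027,-.0135,.0135,.027)])
g=d['pixels'].min(axis=2); m=(g>215).astype(np.uint8); m[:200]=0; m[340:]=0; m[:,:255]=0;m[:,390:]=0
r=np.where(m[:,321])[0]; c=np.where(m[265])[0]; print(r.min(),r.max(),np.where(np.diff(r)>2),r[np.where(np.diff(r)>2)[0]],c.min(),c.max())
E
```

```text
[np.float64(324.4), np.float64(300.9), np.float64(249.4), np.float64(221.3)]
[np.float64(321.0), np.float64(297.3), np.float64(245.4), np.float64(217.0)]
220 322 (array([27]),) [247] 266 377
```

Call:
{"op": "jog_arm", "data": {"rows": [[[0, 0, 0, 0, 0, 0, 255], [0, 0, 0, 0, 0, 0, 255], [0, 0, 0, 0, 0, 0, 255], [0, 0, 0, 0, 0, 0, 255], [0, 0, 0, 0, 0, 0, 255], [-0.003, 0, 0, 0, 0, 0, 255], [-0.006, 0, 0, 0, 0, 0, 255], [-0.01, 0, 0, 0, 0, 0, 255]]]}}

```text
time_s: 15.45
position: [0.4734, 0.1855, 0.0228]
orientation: [-1.313, 1.569, -2.881]
wrist_force: [-0.7, 0.6, 0.2]
width: 0.002
```

```bash
python3 - <<'E'
from h import *
st()
d=cap('wrist','w10'); np.save('d.npy',d,allow_pickle=True); st()
d=cap('scene'); cv2.imwrite('pics/s10.png',cv2.resize(d['pixels'][190:290,320:460,::-1],(560,400),interpolation=cv2.INTER_CUBIC))
E
```

```text
t 15.45 pos [473.4 185.5  22.8] F [-0.7  0.6  0.2] w 0.002
t 15.5 pos [473.8 185.7  24.2] F [ 0.3 -0.2  0.7] w -0.003
```

View pics/w10.png

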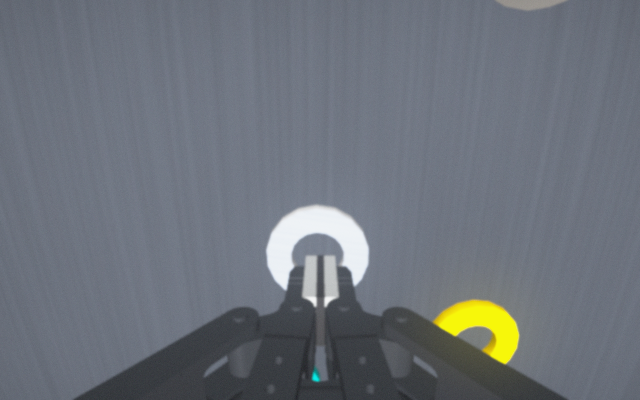

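View pics/s10.png

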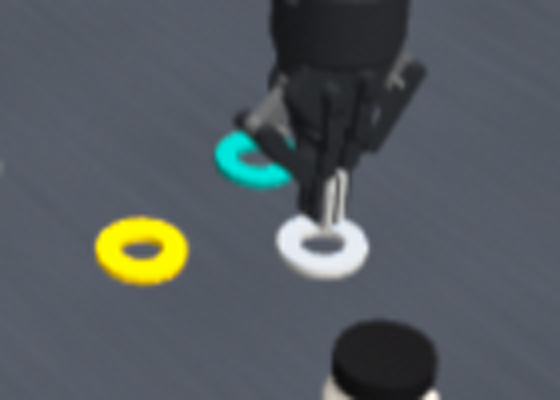

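Call:
{"op": "jog_arm", "data": {"rows": [[[0, 0, -0.0005, 0, 0, 0, 20], [0, 0, 0, 0, 0, 0, 20], [0, 0, 0, 0, 0, 0, 20], [0, 0, 0, 0, 0, 0, 20], [0.006, 0, 0, 0, 0, 0, 20], [0.008, 0, 0, 0, 0, 0, 20], [0.007, 0, 0, 0, 0, 0, 20], [0.004, 0, 0, 0, 0, 0, 20]]]}}

```text
time_s: 16.35
position: [0.4737, 0.1859, -0.0034]
orientation: [-1.178, 1.57, -2.747]
wrist_force: [-0.7, 0.1, -0.2]
width: 0.921
```

```bash
python3 - <<'E'
from h import *
st()
E
```

```text
t 16.35 pos [473.7 185.9  -3.4] F [-0.7  0.1 -0.2] w 0.921
```

Call:
{"op": "jog_arm", "data": {"rows": [[[-0.0005, 0, 0, 0, 0, 0, 255], [0, 0, 0, 0, 0, 0, 255], [0, 0, 0, 0, 0, 0, 255], [0, 0, 0, 0, 0, 0, 255], [0, 0, 0, 0, 0, 0, 255], [0, 0, 0, 0, 0, 0, 255], [-0.004, 0, 0, 0, 0, 0, 255], [-0.008, 0, 0, 0, 0, 0, 255]]]}}

```text
time_s: 17.15
position: [0.4739, 0.1861, 0.0104]
orientation: [-1.252, 1.57, -2.821]
wrist_force: [0.6, -0.1, -1.0]
width: 0.593
```

```bash
python3 - <<'E'
from h import *
st()
d=cap('wrist','w11'); np.save('d.npy',d,allow_pickle=True); st()
E
```

```text
t 17.15 pos [473.9 186.1  10.4] F [ 0.6 -0.1 -1. ] w 0.593
t 17.2 pos [474.3 186.3  11.6] F [-0.7 -0.5  0.8] w 0.593
```

View pics/w11.png

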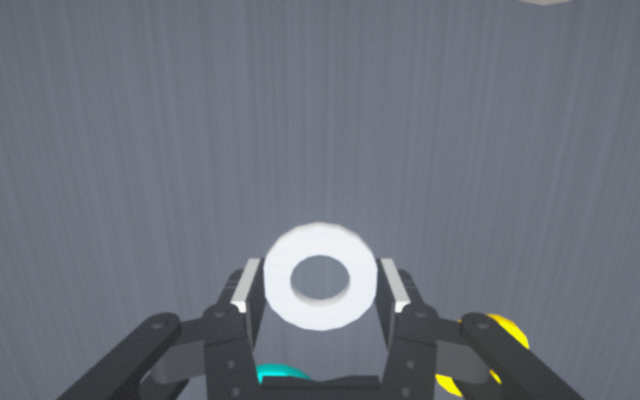

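Call:
{"op": "jog_arm", "data": {"rows": [[[-0.02, 0, 0, 0, 0, 0, 255], [-0.03, 0, 0, 0, 0, 0, 255], [-0.035, 0.003, 0.004, 0, 0, 0, 255], [-0.02, 0.02, 0.024, 0, 0, 0, 255], [0, 0.03, 0.036, 0, 0, 0, 255], [0, 0.03, 0.036, 0, 0, 0, 255], [0, 0.03, 0.036, 0, 0, 0, 255], [0, 0.03, 0.036, 0, 0, 0, 255]]]}}

```text
time_s: 18.0
position: [0.6184, 0.0131, 0.1158]
orientation: [1.907, 1.57, 0.338]
wrist_force: [1.7, 0.5, -0.9]
width: 0.591
```

```bash
python3 - <<'E'
from h import *
d=np.load('d.npy',allow_pickle=True).item()
z=.0104+.0109
print([proj(d,[.474,.1861+q,z]).round(1)[1] for q in(-.027,-.0135,.0135,.027)])
g=d['pixels'].min(axis=2); m=(g>210).astype(np.uint8)
r=np.where(m[200:345,320])[0]+200; c=np.where(m[272,262:382])[0]+262; print(r.min(),r.max(),r[np.where(np.diff(r)>2)[0]],c.min(),c.max())
st(); goto([.653,-.028,.1])
E
```

```text
[np.float64(332.3), np.float64(308.2), np.float64(255.2), np.float64(226.1)]
225 329 [254] 265 375
t 18.0 pos [618.4  13.1 115.8] F [ 1.7  0.5 -0.9] w 0.591
tool shift mm [15.8 34.5 41.2]
```

Call:
{"op": "jog_arm", "data": {"rows": [[[0, 0.004, 0.004, 0, 0, 0, 255], [0.005, 0.002, 0.002, 0, 0, 0, 255], [0.005, 0, 0, 0, 0, 0, 255], [0.005, 0, 0, 0, 0, 0, 255], [0, 0, 0, 0, 0, 0, 255], [0, 0, 0, 0, 0, 0, 255], [0, 0, 0, 0, 0, 0, 255], [0, 0, 0, 0, 0, 0, 255]]]}}

```text
time_s: 18.8
position: [0.6234, 0.0087, 0.1004]
orientation: [1.67, 1.57, 0.102]
wrist_force: [-0.8, -0.2, -1.2]
width: 0.59
```

```bash
python3 - <<'E'
from h import *
st(); goto([.653,-.0285,.09])
d=cap('wrist','w12'); np.save('d.npy',d,allow_pickle=True)
E
```

```text
t 18.8 pos [623.4   8.7 100.4] F [-0.8 -0.2 -1.2] w 0.59
tool shift mm [10.4 29.5 37.3]
```

View pics/w12.png

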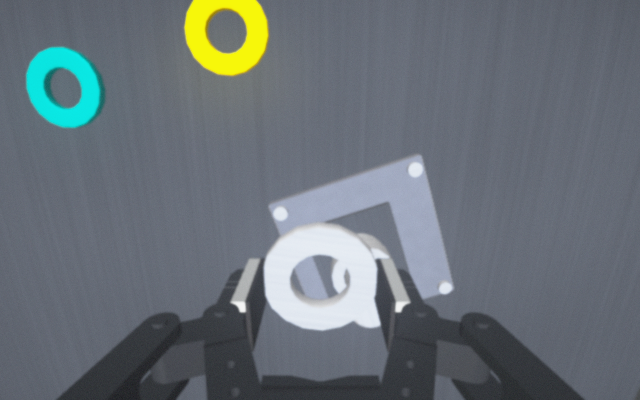

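Call:
{"op": "jog_arm", "data": {"rows": [[[0, 0.006, 0.008, 0, 0, 0, 255], [0, 0.01, 0.012, 0, 0, 0, 255], [0, 0.009, 0.012, 0, 0, 0, 255], [0, 0.0045, 0.0055, 0, 0, 0, 255], [0.003, 0, 0, 0, 0, 0, 255], [0.005, 0, 0, 0, 0, 0, 255], [0.003, 0, 0, 0, 0, 0, 255], [0, 0, 0, 0, 0, 0, 255]]]}}

```text
time_s: 19.65
position: [0.6523, -0.0283, 0.0883]
orientation: [-1.796, 1.569, 2.919]
wrist_force: [0.1, -1.1, -0.7]
width: 0.593
```

```bash
python3 - <<'E'
from h import *
st(); goto([.653,-.0285,.09])
d=cap('wrist'); cv2.imwrite('pics/z13.png',cv2.resize(d['pixels'][180:345,240:400,::-1],(570,588),interpolation=cv2.INTER_CUBIC)); np.save('d.npy',d,allow_pickle=True); st()
E
```

```text
t 19.65 pos [652.3 -28.3  88.3] F [ 0.1 -1.1 -0.7] w 0.593
tool shift mm [-1.7  0.7  0.2]
t 19.7 pos [652.5 -28.4  88.7] F [-0.  -0.3 -0.4] w 0.594
```

View pics/z13.png

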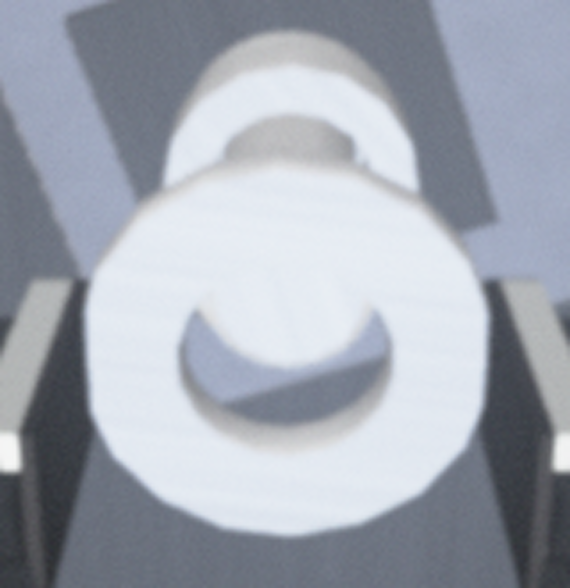

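Call:
{"op": "jog_arm", "data": {"rows": [[[0.002, 0.0003, 0, 0, 0, 0, 255], [0.003, 0, 0, 0, 0, 0, 255], [0.003, 0, 0, 0, 0, 0, 255], [0.001, 0, 0, 0, 0, 0, 255], [0.001, 0, 0, 0, 0, 0, 255], [0.0005, 0, 0, 0, 0, 0, 255], [0.0005, 0, 0, 0, 0, 0, 255], [0.0005, 0, 0, 0, 0, 0, 255]]]}}

```text
time_s: 20.5
position: [0.6533, -0.0288, 0.0777]
orientation: [2.942, 1.571, 1.373]
wrist_force: [0.0, 0.4, -1.5]
width: 0.594
```

```bash
python3 - <<'E'
from h import *
st()
E
```

```text
t 20.5 pos [653.3 -28.8  77.7] F [ 0.   0.4 -1.5] w 0.594
```

Call:
{"op": "jog_arm", "data": {"rows": [[[0.0005, 0, 0, 0, 0, 0, 255], [0.0005, 0, 0, 0, 0, 0, 255], [0.0005, 0, 0, 0, 0, 0, 255], [0.0005, 0, 0, 0, 0, 0, 255], [0.0006, 0, 0, 0, 0, 0, 255], [0.0006, 0, 0, 0, 0, 0, 255], [0.0006, 0, 0, 0, 0, 0, 255], [0.0006, 0, 0, 0, 0, 0, 255]]]}}

```text
time_s: 21.3
position: [0.6535, -0.0288, 0.0737]
orientation: [2.108, 1.57, 0.539]
wrist_force: [-0.8, 2.2, 6.9]
width: 0.59
```

```bash
python3 - <<'E'
from h import *
st()
E
```

```text
t 21.3 pos [653.5 -28.8  73.7] F [-0.8  2.2  6.9] w 0.59
```

Call:
{"op": "jog_arm", "data": {"rows": [[[0.0006, 0, -0.0003, 0, 0, 0, 255], [0.0006, 0, 0, 0, 0, 0, 255], [0.0006, 0, 0, 0, 0, 0, 255], [0.0006, 0, 0, 0, 0, 0, 255], [0.0008, 0, 0, 0, 0, 0, 255], [0.0008, 0, 0, 0, 0, 0, 255], [0.0008, 0, 0, 0, 0, 0, 255], [0.0008, 0, 0, 0, 0, 0, 255]]]}}

```text
time_s: 22.1
position: [0.6532, -0.0286, 0.0675]
orientation: [-2.11, 1.571, 2.605]
wrist_force: [-0.4, 3.6, 2.0]
width: 0.59
```

```bash
python3 - <<'E'
from h import *
st()
d=cap('wrist'); cv2.imwrite('pics/z14.png',cv2.resize(d['pixels'][180:345,240:400,::-1],(570,588),interpolation=cv2.INTER_CUBIC))
E
```

```text
t 22.1 pos [653.2 -28.6  67.5] F [-0.4  3.6  2. ] w 0.59
```

View pics/z14.png

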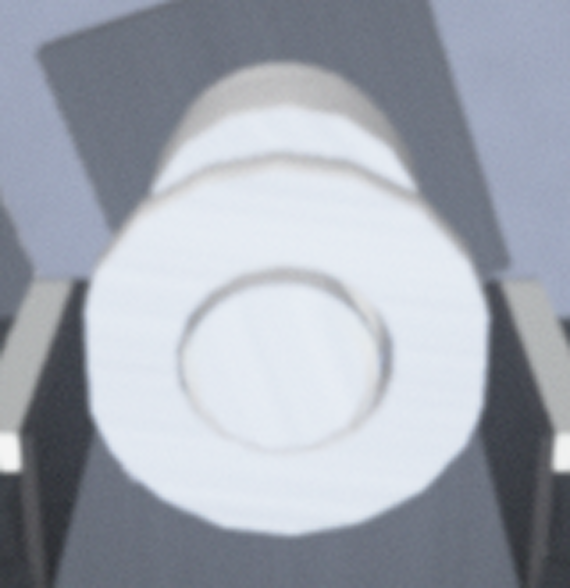

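Call:
{"op": "jog_arm", "data": {"rows": [[[0.001, 0, -0.0007, 0, 0, 0, 255], [0.002, 0, 0, 0, 0, 0, 255], [0.003, 0, 0, 0, 0, 0, 255], [0.004, 0, 0, 0, 0, 0, 255], [0.004, 0, 0, 0, 0, 0, 255], [0.004, 0, 0, 0, 0, 0, 255], [0.003, 0, 0, 0, 0, 0, 255], [0.002, 0, 0, 0, 0, 0, 255]]]}}

```text
time_s: 22.95
position: [0.6532, -0.0281, 0.0442]
orientation: [-1.17, 1.57, -2.739]
wrist_force: [-0.3, -0.1, -0.2]
width: 0.591
```

```bash
python3 - <<'E'
from h import *
st()
E
```

```text
t 22.95 pos [653.2 -28.1  44.2] F [-0.3 -0.1 -0.2] w 0.591
```

Call:
{"op": "jog_arm", "data": {"rows": [[[0.001, 0, 0, 0, 0, 0, 255], [0.0008, 0, 0, 0, 0, 0, 255], [0.0005, 0, 0, 0, 0, 0, 255], [0.0004, 0, 0, 0, 0, 0, 255], [0.0003, 0, 0, 0, 0, 0, 255], [0.0003, 0, 0, 0, 0, 0, 255], [0.0003, 0, 0, 0, 0, 0, 255], [0, 0, 0, 0, 0, 0, 255]]]}}

```text
time_s: 23.75
position: [0.6534, -0.028, 0.0418]
orientation: [2.082, 1.57, 0.513]
wrist_force: [-1.5, -0.4, 7.0]
width: 0.592
```

```bash
python3 - <<'E'
from h import *
st()
E
```

```text
t 23.75 pos [653.4 -28.   41.8] F [-1.5 -0.4  7. ] w 0.592
```

Call:
{"op": "jog_arm", "data": {"rows": [[[0.0003, 0, 0, 0, 0, 0, 255], [0, 0, 0, 0, 0, 0, 255], [0, 0, 0, 0, 0, 0, 30], [0, 0, 0, 0, 0, 0, 30], [0, 0, 0, 0, 0, 0, 30], [-0.01, 0, 0, 0, 0, 0, 30], [-0.02, 0, 0, 0, 0, 0, 0], [-0.03, 0, 0, 0, 0, 0, 0]]]}}

```text
time_s: 24.55
position: [0.6524, -0.028, 0.1006]
orientation: [-1.495, 1.568, -3.064]
wrist_force: [0.4, -0.5, 0.9]
width: 1.003
```

```bash
python3 - <<'E'
from h import *
st(); d=cap('wrist','w15');np.save('d.npy',d,allow_pickle=True); d=cap('scene'); cv2.imwrite('pics/s15.png',cv2.resize(d['pixels'][190:250,250:330,::-1],(640,480),interpolation=cv2.INTER_CUBIC)); st()
E
```

```text
t 24.55 pos [652.4 -28.  100.6] F [ 0.4 -0.5  0.9] w 1.003
t 24.65 pos [655.4 -28.5 104.8] F [ 0.1 -1.5  0.4] w 0.999
```

View pics/w15.png

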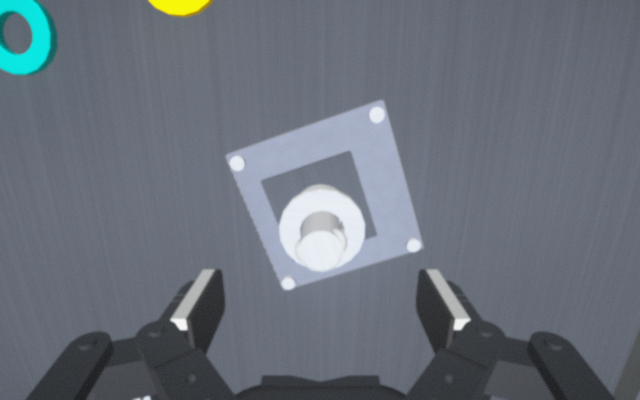

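View pics/s15.png

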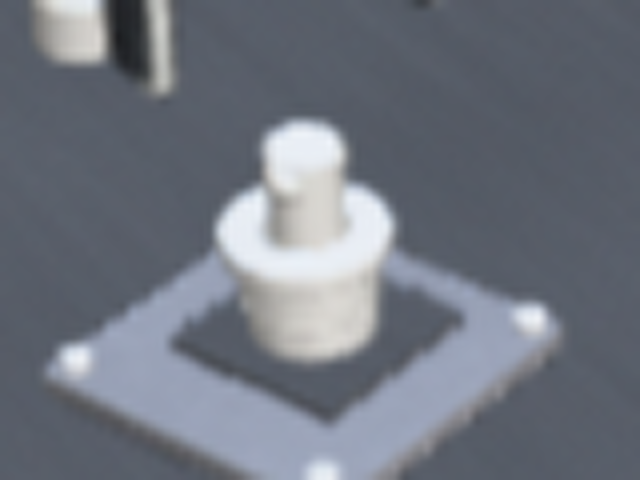

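Call:
{"op": "jog_arm", "data": {"rows": [[[0, -0.01, 0.01, 0, 0, 0, 0], [0, -0.025, 0.025, 0, 0, 0, 0], [0, -0.033, 0.032, 0, 0, 0, 0], [0, -0.033, 0.032, 0, 0, 0, 0], [0, -0.033, 0.032, 0, 0, 0, 0], [0, -0.025, 0.025, 0, 0, 0, 0], [0.01, -0.014, 0.014, 0, 0, 0, 0], [0.01, -0.005, 0.003, 0, 0, 0, 0]]]}}

```text
time_s: 25.45
position: [0.4726, -0.2037, 0.0804]
orientation: [-1.171, 1.569, -2.744]
wrist_force: [0.9, 0.2, -0.1]
width: 0.999
```

Call:
{"op": "jog_arm", "data": {"rows": [[[0.01, 0, 0, 0, 0, 0, 0], [0.01, 0, 0, 0, 0, 0, 0], [0.005, 0, 0, 0, 0, 0, 0], [0, 0, 0, 0, 0, 0, 0], [0, 0, 0, 0, 0, 0, 0], [0, 0, 0, 0, 0, 0, 0], [0, 0, 0, 0, 0, 0, 0], [0, 0, 0, 0, 0, 0, 0]]]}}

```text
time_s: 26.25
position: [0.4759, -0.2013, 0.056]
orientation: [1.203, 1.57, -0.366]
wrist_force: [-0.1, -0.5, 0.7]
width: 1.0
```

```bash
python3 - <<'E'
from h import *
st(); goto([.4684,-.2092,.06]); d=cap('wrist','w16');np.save('d.npy',d,allow_pickle=True)
E
```

```text
t 26.25 pos [ 475.9 -201.3   56. ] F [-0.1 -0.5  0.7] w 1.0
tool shift mm [-4.  -7.5  7.9]
```

View pics/w16.png

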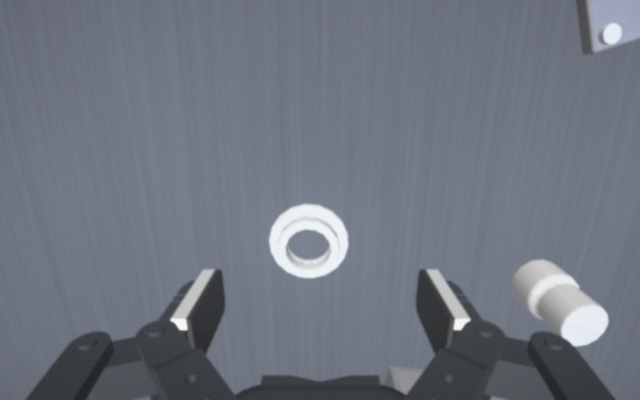

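```bash
python3 - <<'E'
from h import *
d=np.load('d.npy',allow_pickle=True).item(); im=d['pixels']
m=(im.min(axis=2)>170).astype(np.uint8); m[:195]=0;m[290:]=0;m[:,:255]=0;m[:,360:]=0
cs,_=cv2.findContours(m,cv2.RETR_CCOMP,cv2.CHAIN_APPROX_NONE)
for k in cs:
    if cv2.contourArea(k)>300:
        (a,b),ax,_=cv2.fitEllipse(k)
        for z in(.006,.016): pts=np.array([onz(d,*q,z) for q in k[:,0,:]]); print(z,(round(a,1),round(b,1)),onz(d,a,b,z).round(4),np.ptp(pts,axis=0).round(4)[:2])
cv2.imwrite('pics/z16.png',cv2.resize(im[190:290,255:365,::-1],(660,600),interpolation=cv2.INTER_CUBIC))
E
```

```text
0.006 (308.3, 240.6) [ 0.4683 -0.2085  0.006 ] [0.0488 0.0497]
0.016 (308.3, 240.6) [ 0.4687 -0.204   0.016 ] [0.0463 0.0471]
0.006 (307.0, 244.8) [ 0.4675 -0.2113  0.006 ] [0.0282 0.0213]
0.016 (307.0, 244.8) [ 0.4679 -0.2067  0.016 ] [0.0268 0.0202]
```

View pics/z16.png

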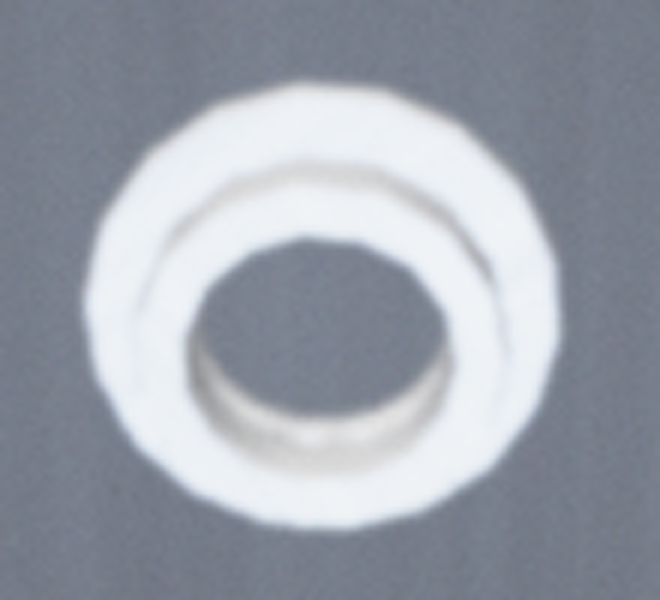

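Call:
{"op": "jog_arm", "data": {"rows": [[[0.005, -0.004, 0.004, 0, 0, 0, 0], [0.01, -0.0035, 0.004, 0, 0, 0, 0], [0.012, 0, 0, 0, 0, 0, 0], [0.012, 0, 0, 0, 0, 0, 0], [0.008, 0, 0, 0, 0, 0, 0], [0.003, 0, 0, 0, 0, 0, 0], [0, 0, 0, 0, 0, 0, 0], [0, 0, 0, 0, 0, 0, 0]]]}}

```text
time_s: 27.1
position: [0.4682, -0.2094, 0.0058]
orientation: [1.072, 1.571, -0.496]
wrist_force: [0.6, -0.4, -0.1]
width: 0.999
```

```bash
python3 - <<'E'
from h import *
st()
E
```

```text
t 27.1 pos [ 468.2 -209.4    5.8] F [ 0.6 -0.4 -0.1] w 0.999
```

Call:
{"op": "jog_arm", "data": {"rows": [[[0, 0, 0, 0, 0, 0, 255], [0, 0, 0, 0, 0, 0, 255], [0, 0, 0, 0, 0, 0, 255], [0, 0, 0, 0, 0, 0, 255], [0, 0, 0, 0, 0, 0, 255], [0, 0, 0, 0, 0, 0, 255], [0, 0, 0, 0, 0, 0, 255], [0, 0, 0, 0, 0, 0, 255]]]}}

```text
time_s: 27.9
position: [0.4684, -0.2094, 0.0065]
orientation: [1.485, 1.57, -0.084]
wrist_force: [-1.4, 0.5, 10.1]
width: 0.404
```

```bash
python3 - <<'E'
from h import *
st(); d=cap('wrist','w17');np.save('d.npy',d,allow_pickle=True); d=cap('scene'); cv2.imwrite('pics/s17.png',cv2.resize(d['pixels'][150:210,270:350,::-1],(640,480),interpolation=cv2.INTER_CUBIC)); st()
E
```

```text
t 27.9 pos [ 468.4 -209.4    6.5] F [-1.4  0.5 10.1] w 0.404
t 28.0 pos [ 468.4 -209.4    6.5] F [-1.3  0.8 10.5] w 0.406
```

View pics/w17.png

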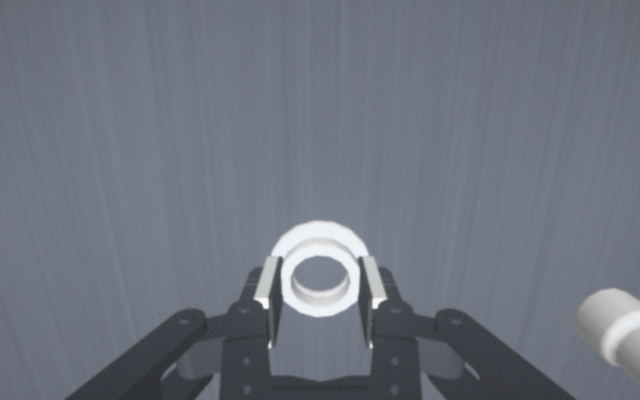

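View pics/s17.png

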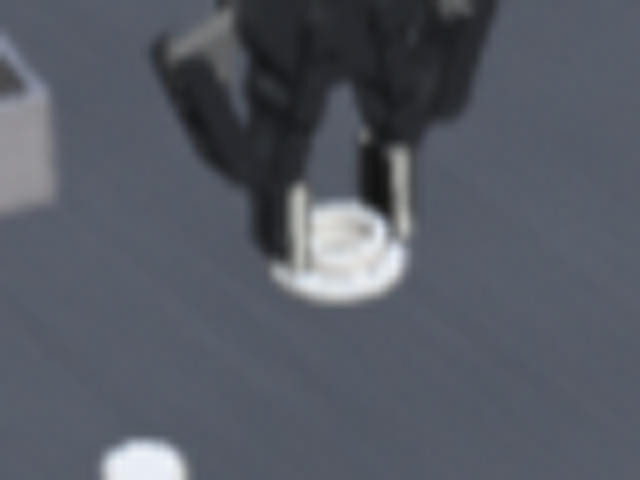

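Call:
{"op": "jog_arm", "data": {"rows": [[[-0.005, 0, 0, 0, 0, 0, 255], [-0.02, 0, 0, 0, 0, 0, 255], [-0.035, 0, 0, 0, 0, 0, 255], [-0.035, 0.005, -0.005, 0, 0, 0, 255], [-0.015, 0.02, -0.02, 0, 0, 0, 255], [0, 0.03, -0.03, 0, 0, 0, 255], [0, 0.033, -0.032, 0, 0, 0, 255], [0, 0.033, -0.032, 0, 0, 0, 255]]]}}

```text
time_s: 28.8
position: [0.5899, -0.0888, 0.1164]
orientation: [1.592, 1.57, 0.023]
wrist_force: [0.5, -0.3, -0.4]
width: 0.408
```

Call:
{"op": "jog_arm", "data": {"rows": [[[0, 0.03, -0.03, 0, 0, 0, 255], [0, 0.02, -0.018, 0, 0, 0, 255], [0, 0.007, -0.007, 0, 0, 0, 255], [0, 0, 0, 0, 0, 0, 255], [0, 0, 0, 0, 0, 0, 255], [0, 0, 0, 0, 0, 0, 255], [0, 0, 0, 0, 0, 0, 255], [0, 0, 0, 0, 0, 0, 255]]]}}

```text
time_s: 29.6
position: [0.6454, -0.036, 0.116]
orientation: [0.254, 1.571, -1.316]
wrist_force: [-0.2, 0.3, -1.2]
width: 0.406
```

```bash
python3 - <<'E'
from h import *
st(); goto([.653,-.028,.1]); d=cap('wrist','w18');np.save('d.npy',d,allow_pickle=True); st()
E
```

```text
t 29.6 pos [645.4 -36.  116. ] F [-0.2  0.3 -1.2] w 0.406
tool shift mm [16.   7.6 -8. ]
t 29.65 pos [645.5 -35.7 115.9] F [-0.3  0.1 -0.3] w 0.405
```

View pics/w18.png

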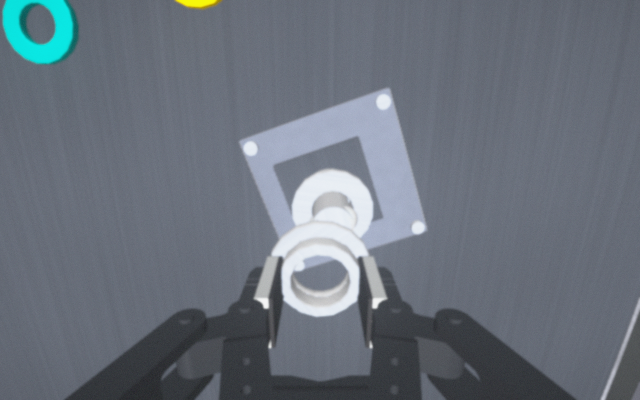

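```bash
python3 - <<'E'
from h import *
d=np.load('d.npy',allow_pickle=True).item()
for z0 in (.0,): print('barrel',[proj(d,[.6454,-.036+q,.1255]).round(1)[1] for q in(-.019,-.0135,.0135,.019)],'flange top',proj(d,[.6454,-.036+.025,.1155]).round(1))
cv2.imwrite('pics/z18.png',cv2.resize(d['pixels'][210:325,260:380,::-1],(600,575),interpolation=cv2.INTER_CUBIC))
E
```

```text
barrel [np.float64(316.5), np.float64(306.5), np.float64(253.9), np.float64(242.3)] flange top [320.8 221. ]
```

View pics/z18.png

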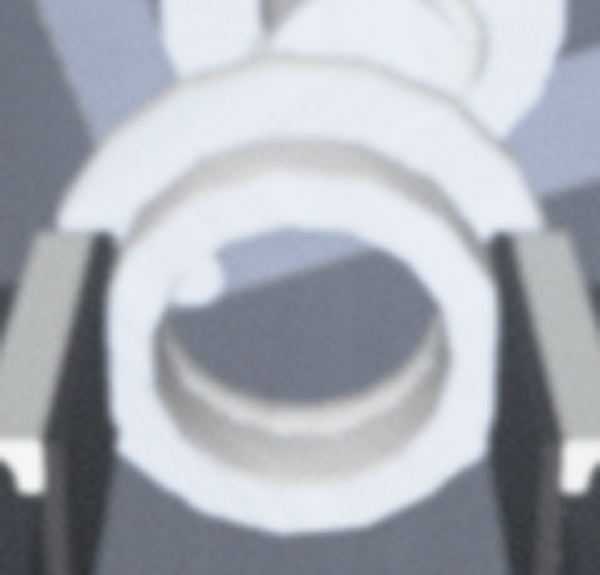

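Call:
{"op": "jog_arm", "data": {"rows": [[[0, 0.004, -0.004, 0, 0, 0, 255], [0, 0.0036, -0.004, 0, 0, 0, 255], [0.004, 0, 0, 0, 0, 0, 255], [0.006, 0, 0, 0, 0, 0, 255], [0.006, 0, 0, 0, 0, 0, 255], [0.005, 0, 0, 0, 0, 0, 255], [0.003, 0, 0, 0, 0, 0, 255], [0.001, 0, 0, 0, 0, 0, 255]]]}}

```text
time_s: 30.45
position: [0.6531, -0.0272, 0.0902]
orientation: [-1.375, 1.57, -2.944]
wrist_force: [0.2, -0.4, -0.8]
width: 0.41
```

```bash
python3 - <<'E'
from h import *
st(); d=cap('wrist'); cv2.imwrite('pics/z19.png',cv2.resize(d['pixels'][180:325,250:390,::-1],(560,580),interpolation=cv2.INTER_CUBIC)); st()
E
```

```text
t 30.45 pos [653.1 -27.2  90.2] F [ 0.2 -0.4 -0.8] w 0.41
t 30.5 pos [653.2 -27.1  90.3] F [-0.5  0.4 -0.5] w 0.406
```

View pics/z19.png

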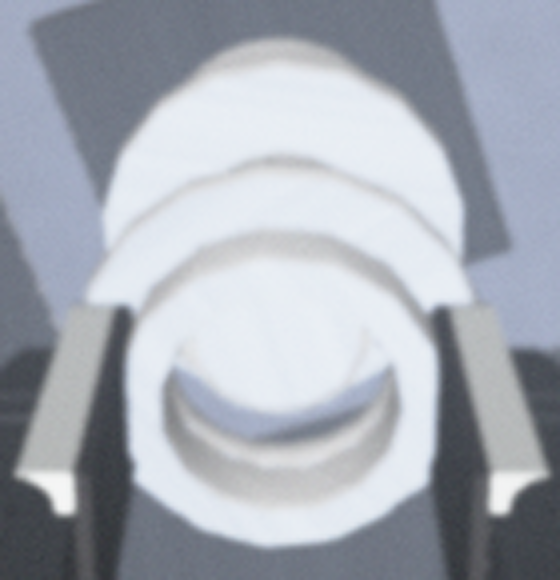

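Call:
{"op": "jog_arm", "data": {"rows": [[[0.0007, 0, 0.0005, 0, 0, 0, 255], [0.0007, 0, 0, 0, 0, 0, 255], [0.0007, 0, 0, 0, 0, 0, 255], [0.0006, 0, 0, 0, 0, 0, 255], [0.0006, 0, 0, 0, 0, 0, 255], [0.0006, 0, 0, 0, 0, 0, 255], [0.0006, 0, 0, 0, 0, 0, 255], [0.0006, 0, 0, 0, 0, 0, 255]]]}}

```text
time_s: 31.3
position: [0.6534, -0.0275, 0.0856]
orientation: [0.818, 1.571, -0.751]
wrist_force: [-0.3, -0.4, -0.8]
width: 0.403
```

```bash
python3 - <<'E'
from h import *
st()
E
```

```text
t 31.3 pos [653.4 -27.5  85.6] F [-0.3 -0.4 -0.8] w 0.403
```

Call:
{"op": "jog_arm", "data": {"rows": [[[0.0006, 0, 0, 0, 0, 0, 255], [0.0006, 0, 0, 0, 0, 0, 255], [0.0006, 0, 0, 0, 0, 0, 255], [0.0006, 0, 0, 0, 0, 0, 255], [0.0006, 0, 0, 0, 0, 0, 255], [0.0006, 0, 0, 0, 0, 0, 255], [0.0006, 0, 0, 0, 0, 0, 255], [0.0006, 0, 0, 0, 0, 0, 255]]]}}

```text
time_s: 32.1
position: [0.6534, -0.0275, 0.081]
orientation: [2.173, 1.571, 0.605]
wrist_force: [-1.9, 0.0, 4.4]
width: 0.401
```

```bash
python3 - <<'E'
from h import *
st()
E
```

```text
t 32.1 pos [653.4 -27.5  81. ] F [-1.9  0.   4.4] w 0.401
```

Call:
{"op": "jog_arm", "data": {"rows": [[[0.0006, -0.0003, 0, 0, 0, 0, 255], [0.0006, 0, 0, 0, 0, 0, 255], [0.0006, 0, 0, 0, 0, 0, 255], [0.0006, 0, 0, 0, 0, 0, 255], [0.0008, 0, 0, 0, 0, 0, 255], [0.001, 0, 0, 0, 0, 0, 255], [0.001, 0, 0, 0, 0, 0, 255], [0.001, 0, 0, 0, 0, 0, 255]]]}}

```text
time_s: 32.9
position: [0.6531, -0.0274, 0.0745]
orientation: [-2.338, 1.571, 2.376]
wrist_force: [-0.9, 1.5, 1.2]
width: 0.406
```

```bash
python3 - <<'E'
from h import *
st()
E
```

```text
t 32.9 pos [653.1 -27.4  74.5] F [-0.9  1.5  1.2] w 0.406
```

Call:
{"op": "jog_arm", "data": {"rows": [[[0.001, 0, -0.0002, 0, 0, 0, 255], [0.002, 0, 0, 0, 0, 0, 255], [0.0025, 0, 0, 0, 0, 0, 255], [0.0025, 0, 0, 0, 0, 0, 255], [0.002, 0, 0, 0, 0, 0, 255], [0.0015, 0, 0, 0, 0, 0, 255], [0.001, 0, 0, 0, 0, 0, 255], [0.0005, 0, 0, 0, 0, 0, 255]]]}}

```text
time_s: 33.7
position: [0.6529, -0.0273, 0.0613]
orientation: [-1.294, 1.57, -2.863]
wrist_force: [0.0, 1.2, -1.9]
width: 0.405
```

```bash
python3 - <<'E'
from h import *
st()
E
```

```text
t 33.7 pos [652.9 -27.3  61.3] F [ 0.   1.2 -1.9] w 0.405
```

Call:
{"op": "jog_arm", "data": {"rows": [[[0.0006, 0, 0, 0, 0, 0, 255], [0.0006, 0, 0, 0, 0, 0, 255], [0.0005, 0, 0, 0, 0, 0, 255], [0.0005, 0, 0, 0, 0, 0, 255], [0.0004, 0, 0, 0, 0, 0, 255], [0.0003, 0, 0, 0, 0, 0, 255], [0.0003, 0, 0, 0, 0, 0, 255], [0, 0, 0, 0, 0, 0, 255]]]}}

```text
time_s: 34.5
position: [0.6531, -0.0273, 0.0585]
orientation: [1.68, 1.571, 0.111]
wrist_force: [0.1, -0.0, -1.0]
width: 0.402
```

```bash
python3 - <<'E'
from h import *
st()
E
```

```text
t 34.5 pos [653.1 -27.3  58.5] F [ 0.1 -0.  -1. ] w 0.402
```

Call:
{"op": "jog_arm", "data": {"rows": [[[0.0003, 0, 0, 0, 0, 0, 255], [0.0003, 0, 0, 0, 0, 0, 255], [0.0003, 0, 0, 0, 0, 0, 255], [0.0003, 0, 0, 0, 0, 0, 255], [0.0003, 0, 0, 0, 0, 0, 255], [0, 0, 0, 0, 0, 0, 255], [0, 0, 0, 0, 0, 0, 255], [0, 0, 0, 0, 0, 0, 255]]]}}

```text
time_s: 35.3
position: [0.6532, -0.0273, 0.0576]
orientation: [2.042, 1.57, 0.473]
wrist_force: [-1.2, 1.1, 6.3]
width: 0.403
```

```bash
python3 - <<'E'
from h import *
st()
E
```

```text
t 35.3 pos [653.2 -27.3  57.6] F [-1.2  1.1  6.3] w 0.403
```

Call:
{"op": "jog_arm", "data": {"rows": [[[0.0003, 0, 0, 0, 0, 0, 255], [0, 0, 0, 0, 0, 0, 255], [0, 0, 0, 0, 0, 0, 60], [0, 0, 0, 0, 0, 0, 60], [0, 0, 0, 0, 0, 0, 60], [-0.01, 0, 0, 0, 0, 0, 60], [-0.02, 0, 0, 0, 0, 0, 30], [-0.03, 0, 0, 0, 0, 0, 0]]]}}

```text
time_s: 36.1
position: [0.6522, -0.0273, 0.1165]
orientation: [-1.505, 1.568, -3.073]
wrist_force: [0.7, 0.1, 0.2]
width: 1.001
```

Call:
{"op": "jog_arm", "data": {"rows": [[[-0.02, 0, -0.01, 0, 0, 0, 0], [0, 0, -0.03, 0, 0, 0, 0], [0, 0, -0.03, 0, 0, 0, 0], [0, 0, -0.02, 0, 0, 0, 0], [0, 0, 0, 0, 0, 0, 0], [0, 0, 0, 0, 0, 0, 0], [0, 0, 0, 0, 0, 0, 0], [0, 0, 0, 0, 0, 0, 0]]]}}

```text
time_s: 36.9
position: [0.653, 0.061, 0.1369]
orientation: [0.386, 1.57, -1.185]
wrist_force: [0.5, -0.1, -0.2]
width: 1.0
```

```bash
python3 - <<'E'
from h import *
st(); d=cap('wrist','w20'); d=cap('scene','s20f'); cv2.imwrite('pics/s20.png',cv2.resize(d['pixels'][190:250,250:330,::-1],(640,480),interpolation=cv2.INTER_CUBIC))
for z in (.043,.051,.057,.067): print(z, proj(d,[.653,-.0277,z]).round(1))
cap('top','top20')
E
```

```text
t 36.9 pos [653.   61.  136.9] F [ 0.5 -0.1 -0.2] w 1.0
0.043 [287.  220.6]
0.051 [286.8 217.9]
0.057 [286.7 215.9]
0.067 [286.5 212.5]
```

View pics/s20.png

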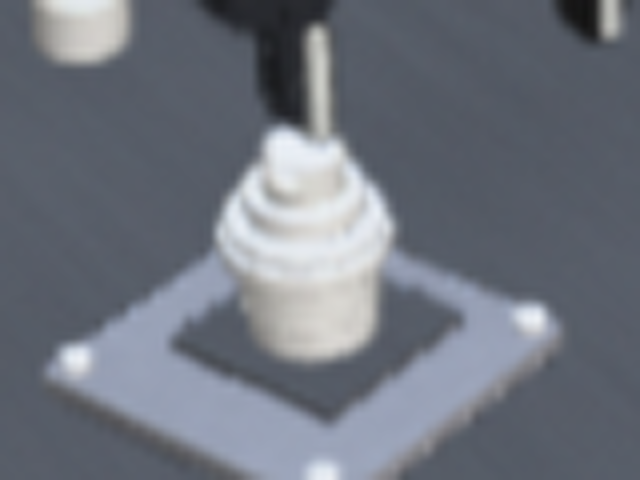

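View pics/top20.png

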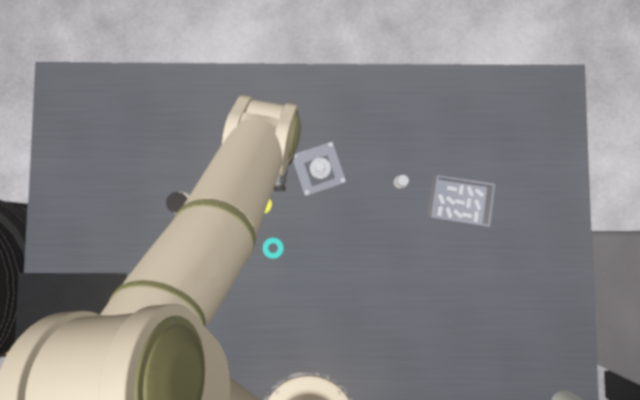

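View pics/w20.png

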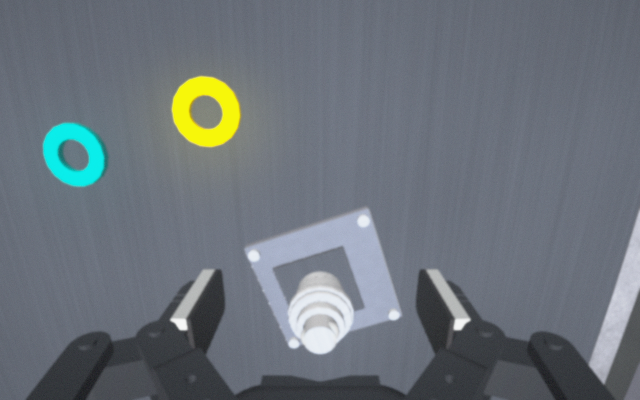

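```bash
python3 - <<'E'
import cv2
im=cv2.imread('pics/w20.png'); cv2.imwrite('pics/z20.png',cv2.resize(im[255:365,265:375],(560,560),interpolation=cv2.INTER_CUBIC))
E
```

```text
(no output)
```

View pics/z20.png

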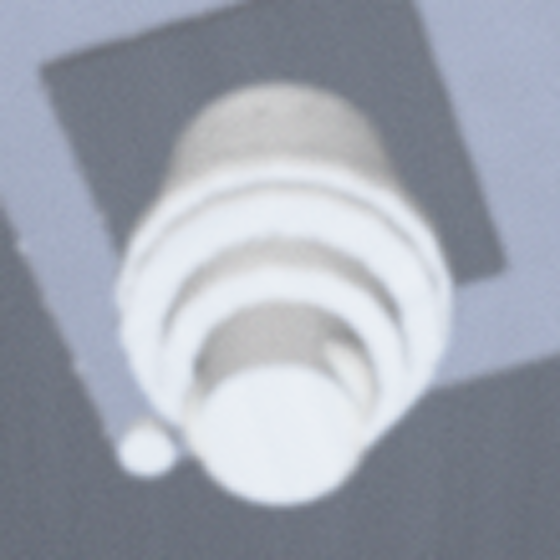

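The zoomed wrist view shows the spacer, washer and flange lying flat on each other, with a plunger visible above the bushing's barrel. The gripper is clear, so I'm handing in.

```bash
python3 - <<'E'
from h import *
print(ctrl.job_done()); st()
E
```

```text
the job is handed in; nothing more can be done
None
the job is handed in; nothing more can be done
```

The stack is built on the shaft in the order asked: spacer, then washer, then bushing with its flange down. Each part was eased past the plungers and released, and I handed in at about 37 s.

**Forces:** every reading I took during threading and seating was 7 N or less. I read the force only at the end of each move call, so brief peaks in between would not show. The highest reading overall was about 10 N, while gripping the bushing on the bench.

**Seating:**

| Part | Contact height vs expected | Evidence that it is home |
|---|---|---|
| Spacer | about 28.5 mm vs 28.4 mm | The force rise was only slight, so I relied on the height and the pictures. |
| Washer | 41.8 mm vs 40.1 mm | It read 1.7 mm high. I took this as the washer slipping in the thin grip at the plungers, and the pictures after release showed it flat on the spacer. |
| Bushing | 57.6 mm vs 57.5 mm | There was a clear 6 N contact, and a plunger shows above its barrel. |

**Other checks:**
- **Missed grasp:** the first try at the washer closed just above it without picking it up. The second try, lower down, held.
- **Bystanders:** in the last pictures the socket, tin and both coloured rings were where they started. The arm hid most of the jar in the top view, but nothing was moved near it.
- **Gripper:** it was open and clear of everything at hand-in.

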